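# Load the free gel casting tray with the comb that fits it

## Robot

A 6-joint arm with a two-finger parallel gripper is mounted at the origin on a cart in front of the work surface, level with it; the furniture and walls round the work are solid. World frame = base frame: x ahead of the robot, y to its left, z up, the work surface at z = 0. Lengths are in m, angles in rad, forces in N, time in s.
With the tool pointing down it reaches from about 0.275 to 0.85 m from the base axis. Payload 5.2 kg.
Tool frame: the origin (TCP) lies at the very end of the fingers, on their centre line; the grasp point (between the pads) lies 19 mm behind it (r.tcp_to_grasp is the distance from the TCP to the grasp point, in m); z points along the fingers, y is the line along which they close (so a half turn about z gives the same grasp; the last joint's range is limited). The gripper opens to 85 mm and grips with 20 to 120 N. Pads are 22 mm wide; open, the fingers measure 114 mm over their backs; the gripper's body (76 mm by 85 mm) begins 54 mm behind the grasp point. The pads swing forward as they close: fully open they stand 13 mm farther back than shut.
Start: joints at [0.972, 0.259, 1.535, -0, 1.348, -0.203], TCP at [0.212, 0.507, 0.231] pointing down, gripper open.
Joint ranges: [-3.14, 3.14], [-0.91, 2.08], [0.19, 2.58], [-1.22, 4.36], [0.22, 2.71], [-3.12, 3.12]. Speed limits (rad/s): [2.57, 2.57, 3.14, 3.14, 3.14, 3.14].

## Interface

Orientations are given as a unit quaternion [w, x, y, z].
In Python, from rig import r gives the robot as it stands.
- The arm moves only by the tool carry_out, never from a script. Its argument "commands" is a list of rows, each an object of numbers: "dx", "dy", "dz": the shift along the world's x, y, z each as a share of 600 mm, from -1 to 1; "spin": the turn about the world's z as a share of 60 degrees, from -1 to 1; "hand": the gripper's target within -1 to 1 (fully open at 1, half-way at 0, shut at -1). In form: [{"dx": .., "dy": .., "dz": .., "spin": .., "hand": ..}, ...]. A call has 1 to 5 rows; each row is the pose to reach, as a shift and turn from the pose commanded when the call began; what a row does not reach only later rows make up. A row lasts 1/10 s, in which the tool goes at most 50 mm and 8.59 degrees, less where a joint would pass 70% of its speed; a pose out of reach is approached as far as the arm can. A call with a number of a shift or a turn outside -1 to 1 is refused whole. A call with a gripper value outside its range is refused whole. The fingers move at their own pace and stop on an object; "grip_force" is the grip in N (left out, the last holds). Time passes only in rows, so rows that repeat a pose let the fingers close. It gives the time, the measured TCP pose, the force, the opening and the grip force at its end, in the units of the state.
- r.state(): the state, without advancing time (a new reading comes with each control period).
- r.camera(name): name is "side" or "top"; returns the picture (420x560x3 uint8, red, green, blue); there is no depth.
- r.camera_model(name): a dict with "fx", "fy", "cx", "cy" (pixels), "R" (3x3) and "t" (3): a world point X has camera coordinates R X + t. Camera axes: x right, y down, z forward; pixel columns grow to the right and rows downward; lengths in m; the calibration is good to about 2 mm. A picture is of the moment at which its call begins. camera_model takes no time and is no camera call.
- r.hand_in(): hands the job in; it is judged then, once.
The state is a dict: "t": time; "qpos": joint angles; "joint_vel": joint speeds; "joint_efforts": joint torques, N m; "tcp_pos": TCP position; "tool_rot": TCP orientation; "wrist_force": force on the tool from outside, world axes, zero at the start; "torque": the same for the moment, N m; "opening": opening from 0.0 (shut) to 1.0 (fully open); "finger_force": force on a finger pad.
Only numpy, scipy, OpenCV 4.12 (cv2) and the standard library are available. Lean on these libraries where they do the work, as an engineer would, in place of code of your own. Each camera call takes 0.05 s, during which the arm holds its last target. There are 200 camera calls.

## Task

One of the two gel casting trays is in use under an amber cover, and a marker pen has been left lying across the other one. Lay the marker in the red tin, and take from the slanted drying rack the comb whose teeth match the slots of the uncovered tray and lower it upright into that tray's guide bar until every tooth is in its own slot and the comb sits fully home. Leave the other comb in the rack, leave the cover where it is, and do not knock over or push away the other things.

Things in the scene. Friction and masses are not known exactly. Their poses are not given: they have to be found in the camera images.
- comb4_grip (a point): middle of the blue handle of the 4-tooth gel comb, a plain grip 12 mm thick (its x), 30 mm high (its z), 100 mm wide (its y). z points from the teeth to the handle, y along the row of teeth. Comb loose, 80 g nominal, standing in the slanted drying rack; it is symmetric, so either way round is right.
- comb6_grip (a point): middle of the orange handle of the 6-tooth gel comb, a plain grip 12 mm thick (its x), 30 mm high (its z), 100 mm wide (its y). z points from the teeth to the handle, y along the row of teeth. Comb loose, 80 g nominal, standing in the slanted drying rack; it is symmetric, so either way round is right.
- comb4: the 4-tooth gel comb with blue handle; origin at the middle of the tooth tips, axes as its grip point. Along z: 4 teeth 0 to 36 mm, each 14 mm wide and 5 mm thick, at a pitch of 24 mm; flange 36 to 42 mm, 28 mm thick; plate 7 mm thick to 60 mm; handle 60 to 90 mm.
- comb6: the 6-tooth gel comb with orange handle; origin at the middle of the tooth tips, axes as its grip point. Along z: 6 teeth 0 to 36 mm, each 8 mm wide and 5 mm thick, at a pitch of 16 mm; flange 36 to 42 mm, 28 mm thick; plate 7 mm thick to 60 mm; handle 60 to 90 mm.
- tray4: white casting tray, outside 126 (x) x 116 (y) x 50 mm, fixed; origin at the centre of its underside; rim 60 mm above the worktop. A grey guide bar, 31 mm broad (x), 20 mm deep, flush with the rim, crosses it along y, its middle at x = +26 mm; through it 4 slots, each 18 mm along y x 9 mm along x, at a pitch of 24 mm.
- tray6: white casting tray, outside 126 (x) x 116 (y) x 50 mm, fixed; origin at the centre of its underside; rim 60 mm above the worktop. A grey guide bar, 31 mm broad (x), 20 mm deep, flush with the rim, crosses it along y, its middle at x = +26 mm; through it 6 slots, each 12 mm along y x 9 mm along x, at a pitch of 16 mm.
- tray4_guide (a point): centre of the upper face of the four-slot tray's guide bar: a seated comb's handle middle is 39 mm above it, its y along this y, its teeth centred on it
- tray6_guide (a point): centre of the upper face of the six-slot tray's guide bar: a seated comb's handle middle is 39 mm above it, its y along this y, its teeth centred on it
- cover: amber see-through cover plate, 124 mm x 114 mm x 5 mm with a black knob 15 mm high in the middle, loose, lying flat on the rim of the tray that is in use; origin at the centre of its underside
- marker_mid (a point): white marker pen with black cap, 135 mm long (its y), 13 mm thick (the flat sides where it is gripped stand 10 mm apart), lying across the rim and guide bar of the uncovered tray, roughly square to the bar; point at its centre
- red_tin: open red tin, gold inside, 114 mm (x) x 202 mm (y), 46 mm high, walls and floor 2 mm, loose, 350 g nominal; origin at the centre of its underside
- drying_rack: fixed drying rack, 250 mm long (y), 100 mm deep; origin at the centre of its underside; low side -x, facing away from the robot. White deck, middle 62 mm up. Two combs, 57.5 mm either side of the middle, lean 25 degrees from upright, handles towards -x, teeth in slots (8 mm across), flange on the deck; draw one out 40 mm along its own slant to clear it.
- casting_base: dark steel plate 150 mm (x) x 270 mm (y), 10 mm thick, fixed, on which both trays stand side by side along y, 124 mm apart centre to centre; origin at the centre of its underside
- wash_bottle: white squeeze wash bottle with red cap and bent spout, 66 mm across (118 mm with the spout), 209 mm tall, bystander; origin at the centre of its underside
- jar: jar with red cap, 48 mm across, 70 mm tall, bystander; origin at the centre of its underside
- phone: phone in an orange bumper, 74 x 142 x 10 mm, lying flat, bystander; origin at the centre of its underside
- cup: plastic measuring cup, 62 mm across, 58 mm tall, bystander; origin at the centre of its underside
- vials: bundle of six sample vials with a rubber band, 62 x 131 x 84 mm, bystander; origin at the centre of its underside

How it is judged:
By the outcome, as a careful person would: the job done as asked, in the order asked, and still so for the second after the job is handed in, with the robot touching nothing.
It also fails if it takes over 64 s, if anything falls off the work surface, if the arm or the gripper's body presses on something with over 40 N, if the wrist force passes 120 N, or if a joint passes its speed limit or range.

## Working session

There is one attempt and no reset: what is moved stays moved. The work goes in short steps, Python scripts to look and compute and a tool call to move; the robot and the scene stay as the last step left them, time stands still between calls to the robot, and variables do not carry over. Pictures are saved under pics/ and viewed, at most 10 in all, crops included, and the job is handed in when it is done.

Besides the shell and the picture viewer there is one more tool, called after "Emit:" as a command line: name --argument value ..., lists and objects as JSON in quotes. carry_out: Moves the arm, as the interface text tells. Shift numbers are shares of 600 mm and turn numbers shares of 60 degrees, none past 1 either way. Its arguments: {"type":"object","properties":{"commands":{"type":"array","items":{"type":"object","properties":{"dx":{"type":"number","minimum":-1,"maximum":1},"dy":{"type":"number","minimum":-1,"maximum":1},"dz":{"type":"number","minimum":-1,"maximum":1},"spin":{"type":"number","minimum":-1,"maximum":1},"hand":{"type":"number"}}}},"grip_force":{"type":"number"}},"required":["commands"]}

```bash
mkdir -p pics; ls; python3 - <<'E'
from rig import r
import cv2,numpy as np
for n in("top","side"):
    im=r.camera(n); cv2.imwrite(f"pics/{n}0.png",im[:,:,::-1])
    m=r.camera_model(n); print(n,m['fx'],m['cx'],m['cy'],np.round(m['R'],3).tolist(),np.round(m['t'],3), -np.array(m['R']).T@m['t'])
print(r.state())
E
```

```text
pics
top 414.3704786896998 272.1841504905679 209.53876328811793 [[0.078, -0.997, -0.001], [-0.977, -0.077, -0.2], [0.199, 0.016, -0.98]] [-0.068  0.609  1.099] [ 0.3814183  -0.03867025  1.19796263]
side 421.16416725759365 273.09167067687616 207.14034841137527 [[-0.997, -0.08, -0.02], [-0.034, 0.622, -0.782], [0.075, -0.779, -0.623]] [0.579 0.108 1.361] [0.47818749 1.03982312 0.94332561]
{'t': 0.1, 'qpos': array([ 9.72186078e-01,  2.59284825e-01,  1.53598444e+00, -3.61811984e-05,
        1.34799561e+00, -2.02794289e-01]), 'joint_vel': array([ 0.00127127, -0.00033643, -0.00335577, -0.00029382,  0.0004075 ,
        0.00300399]), 'joint_efforts': array([ 1.39518110e-03, -4.46968031e+01, -2.91244340e+01, -3.12759939e-04,
        6.20018371e-03, -3.33780129e-06]), 'tcp_pos': array([0.21177005, 0.50707623, 0.23054558]), 'tool_rot': array([-3.09895788e-04,  1.96614576e-01,  9.80480499e-01, -7.76763197e-04]), 'wrist_force': array([ 0.86262883,  0.31469196, -0.22160952]), 'torque': array([-0.00501086, -0.00621372, -0.1108442 ]), 'finger_force': 0.0, 'opening': 1.0000630014604677}
```

View pics/top0.png

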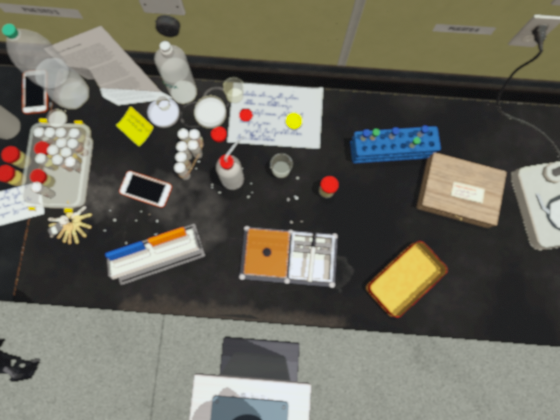

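View pics/side0.png

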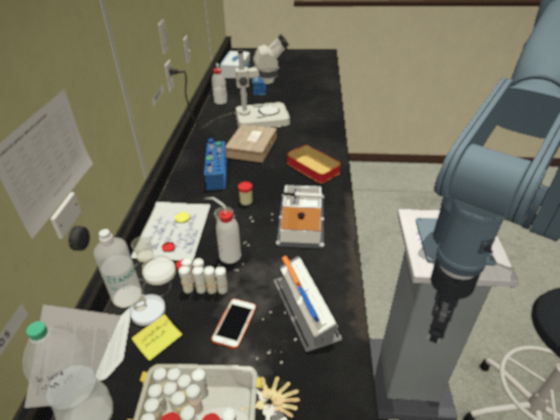

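The top view shows the covered tray at (266,253) and the open one at (313,258). The rack is at (155,253), with the blue comb on its left and the orange on its right. The tin is at (406,279). I'll enlarge the tray and rack next.

```bash
python3 - <<'E'
import cv2,numpy as np
t=cv2.imread("pics/top0.png"); s=cv2.imread("pics/side0.png")
a=cv2.resize(t[222:292,235:345],(800,509),interpolation=cv2.INTER_CUBIC)
cv2.imwrite("pics/tray.png",a)
b=cv2.resize(t[220:290,95:210],(560,341),interpolation=cv2.INTER_CUBIC)
cv2.imwrite("pics/rack.png",b)
c=cv2.resize(s[180:250,270:335],(557,600),interpolation=cv2.INTER_CUBIC)
cv2.imwrite("pics/trayside.png",c)
E
```

```text
(no output)
```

View pics/tray.png

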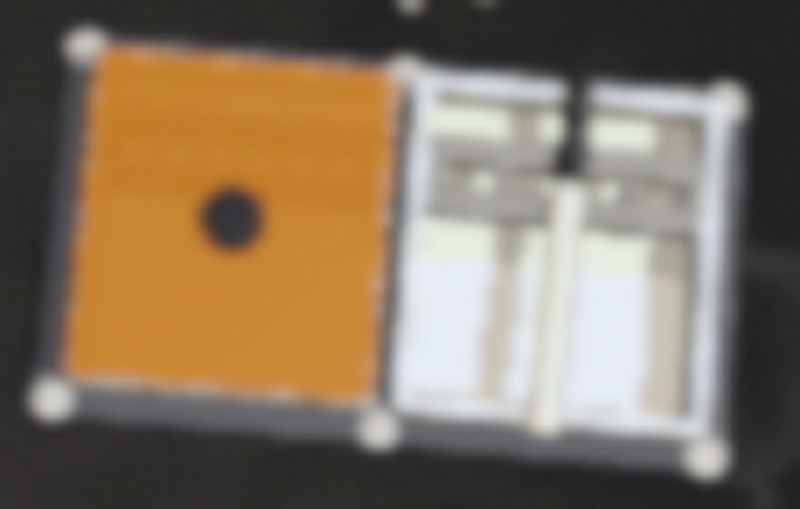

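View pics/rack.png

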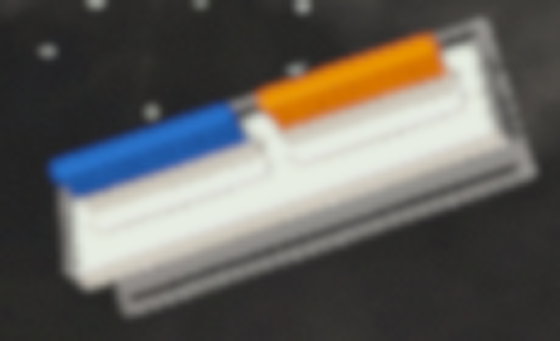

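View pics/trayside.png

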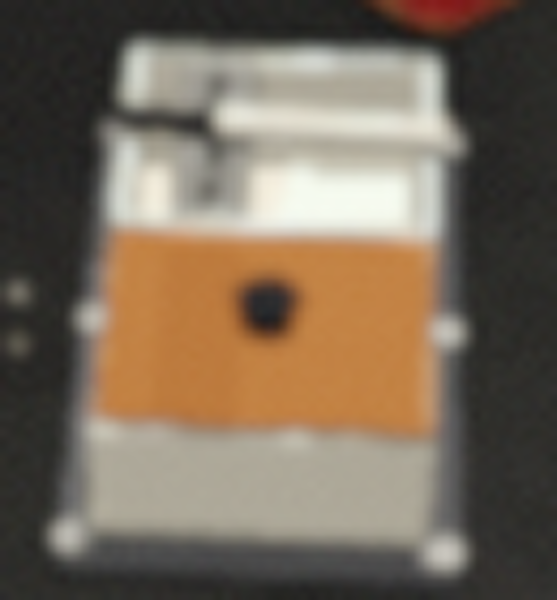

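```bash
cat > h.py <<'E'
from rig import r
import cv2,numpy as np
M={n:r.camera_model(n) for n in("top","side")}
def ray(n,uv,z):
    m=M[n];R=np.array(m['R']);C=-R.T@np.array(m['t'])
    uv=np.atleast_2d(np.asarray(uv,float))
    d=np.c_[(uv[:,0]-m['cx'])/m['fx'],(uv[:,1]-m['cy'])/m['fy'],np.ones(len(uv))]@R
    return C+d*((z-C[2])/d[:,2])[:,None]
def proj(n,X):
    m=M[n];c=np.atleast_2d(X)@np.array(m['R']).T+m['t']
    return np.c_[m['fx']*c[:,0]/c[:,2]+m['cx'],m['fy']*c[:,1]/c[:,2]+m['cy']]
def load(f): return cv2.imread(f)
def mask(im,lo,hi,box):
    hsv=cv2.cvtColor(im,cv2.COLOR_BGR2HSV);k=cv2.inRange(hsv,lo,hi)
    z=np.zeros_like(k);x0,y0,x1,y1=box;z[y0:y1,x0:x1]=k[y0:y1,x0:x1];return z
def big(k):
    c,_=cv2.findContours(k,cv2.RETR_EXTERNAL,cv2.CHAIN_APPROX_NONE);return max(c,key=cv2.contourArea)[:,0]
def rect(P):  # min-area rectangle in mm
    (c,s,a)=cv2.minAreaRect((P[:,:2]*1000).astype(np.float32));return np.round(c,1),np.round(s,1),round(a,1)
E
python3 - <<'E'
from h import *
t=load("pics/top0.png"); s=load("pics/side0.png")
B={'top':dict(amber=(238,222,300,292),white=(286,222,345,292),tin=(355,230,460,325),blue=(95,225,160,270),orange=(140,220,205,265)),
   'side':dict(amber=(275,195,330,250),white=(275,180,330,215),tin=(280,140,345,185),blue=(290,280,325,325),orange=(278,250,305,300))}
C=dict(amber=((5,120,90),(25,255,255),.065),white=((0,0,120),(180,90,255),.06),tin=((0,110,60),(35,255,255),.046),
 blue=((100,140,60),(125,255,255),.13),orange=((5,150,100),(25,255,255),.13))
for n,im in(('top',t),('side',s)):
    for k,b in B[n].items():
        lo,hi,z=C[k];c=big(mask(im,lo,hi,b));p=cv2.minAreaRect(c)
        print(n,k,np.round(p[0],1),np.round(p[1],1),rect(ray(n,c,z)))
# bar brightness profiles from tray crop: bar line
g=cv2.cvtColor(t,cv2.COLOR_BGR2GRAY)
for y0 in (245,246,247,248,249): print(y0,g[y0+0,290:336].tolist())
for y0 in (242,243,244): print('cov',t[y0,246:292,2].tolist())
E
```

```text
top amber [266.3 252.5] [42.4 45.1] (array([491.5, -13.2]), array([114.9, 123.1]), 89.7)
top white [310.5 258.4] [50.3 54.5] (array([ 485.6, -135.4]), array([147.8, 139. ]), 0.4)
top tin [406.5 278.6] [47.8 76.8] (array([ 452.7, -402.6]), array([126.1, 215.7]), 45.9)
top blue [123.9 250.2] [ 9.2 39.5] (array([461.8, 351.9]), array([ 24.2, 100. ]), 23.4)
top orange [166.4 236. ] [ 9.2 37.9] (array([506.8, 247.6]), array([24.4, 97.2]), 23.3)
side amber [300.7 218.5] [37.4 21.7] (array([491.7,  -7.2]), array([109.4, 119.7]), 89.7)
side white [302.3 197.9] [41.  27.7] (array([ 489.7, -122.2]), array([157.6, 142.9]), 85.3)
side tin [313.1 163.7] [56.2 29.7] (array([ 454.7, -373.6]), array([172.5, 259.2]), 45.3)
side blue [308.1 303.7] [35.3  3.1] (array([463.6, 387.2]), array([ 7.9, 99.8]), 23.2)
side orange [290.7 269.9] [32.6  5.8] (array([510.5, 279.4]), array([ 16.4, 109.4]), 23.4)
245 [133, 184, 213, 210, 186, 167, 160, 150, 144, 148, 159, 168, 164, 158, 156, 151, 144, 141, 138, 133, 117, 88, 68, 72, 89, 118, 143, 154, 158, 158, 158, 159, 159, 158, 158, 160, 163, 165, 166, 165, 166, 
[... 969 characters left out ...]
[128, 167, 189, 194, 195, 196, 198, 199, 199, 198, 197, 197, 198, 199, 198, 198, 197, 197, 198, 198, 197, 197, 196, 197, 196, 196, 196, 196, 196, 197, 197, 197, 197, 196, 197, 197, 197, 196, 197, 196, 198, 196, 181, 144, 128, 169]
cov [136, 173, 191, 195, 195, 196, 198, 199, 199, 198, 197, 198, 199, 199, 199, 198, 197, 198, 199, 199, 198, 197, 198, 199, 199, 198, 198, 198, 198, 199, 199, 199, 198, 197, 197, 198, 198, 197, 197, 197, 198, 197, 183, 146, 130, 172]
cov [147, 180, 193, 195, 195, 195, 196, 197, 197, 196, 196, 197, 197, 197, 197, 197, 197, 197, 198, 198, 198, 197, 198, 198, 199, 200, 199, 198, 199, 200, 201, 200, 199, 198, 199, 200, 200, 199, 198, 197, 199, 197, 182, 144, 131, 176]
```

```bash
python3 - <<'E'
from h import *
t=load("pics/top0.png"); s=load("pics/side0.png")
P=ray('top',[(310,281.4),(314.1,246.8)],.0665); d=P[1]-P[0]
print('marker top end,junction',P.round(4),np.linalg.norm(d),np.degrees(np.arctan2(d[1],d[0])), 'mid',P[0]+d/np.linalg.norm(d)*.0675)
# side crop pixels scale 8.57: white end (462,140), junction (213,118)
f=lambda x,y:(270+x/8.571,180+y/8.571)
P=ray('side',[f(462,140),f(213,118),f(108,120)],.0665);d=P[1]-P[0]
print('marker side',P.round(4),np.degrees(np.arctan2(d[1],d[0])),'mid',P[0]+d/np.linalg.norm(d)*.0675)
# tray rim from crop corners (posts) top, z of posts assumed .01
c=lambda x,y:(235+x/7.273-.0,222+y/7.273)
print('posts',ray('top',[c(85,45),c(52,398),c(728,103),c(706,458)],.02).round(4))
print('posts side',ray('side',[f(67,533),f(447,553)],.02).round(4))
print('rim',ray('top',[c(410,68),c(385,412),c(742,90),c(715,445)],.06).round(4))
# tin rim red only / gold
k=mask(t,(0,110,60),(35,255,255),(355,230,460,325));q=big(k)
print('tin z0.046',rect(ray('top',q,.046)))
g=mask(t,(18,110,120),(35,255,255),(355,230,460,325));print('gold',rect(ray('top',big(g),.03)))
E
```

```text
marker top end,junction [[ 0.4223 -0.1367  0.0665]
 [ 0.5164 -0.1423  0.0665]] 0.09421359654028977 -3.3931997597464116 mid [ 0.4897233  -0.14069905  0.0665    ]
marker side [[ 0.4146 -0.1264  0.0665]
 [ 0.5149 -0.1358  0.0665]
 [ 0.5574 -0.1321  0.0665]] -5.359919447505189 mid [ 0.48181649 -0.13265857  0.0665    ]
posts [[ 0.5603  0.0498  0.02  ]
 [ 0.422   0.05    0.02  ]
 [ 0.5571 -0.2047  0.02  ]
 [ 0.419  -0.2029  0.02  ]]
posts side [[0.5606 0.0626 0.02  ]
 [0.4201 0.065  0.02  ]]
rim [[ 0.5551 -0.0776  0.06  ]
 [ 0.4252 -0.0772  0.06  ]
 [ 0.5565 -0.2041  0.06  ]
 [ 0.4228 -0.2004  0.06  ]]
tin z0.046 (array([ 452.7, -402.6]), array([126.1, 215.7]), 45.9)
gold (array([ 451.9, -404.9]), array([106.7, 191.6]), 45.4)
```

Emit:
carry_out --commands '[{"dx":0.4,"dy":-1,"spin":0.312,"hand":0},{"dx":0.4,"dy":-1,"spin":0.312,"hand":0},{"dx":0.4,"dy":-1,"spin":0.312,"hand":0},{"dx":0.4,"dy":-1,"spin":0.312,"hand":0},{"dx":0.4,"dy":-1,"spin":0.312,"hand":0}]' --grip_force 30

```text
invalid input
```

Emit:
carry_out --commands '[{"dx":0.4,"dy":-0.99,"dz":0.0,"spin":0.31,"hand":0.0},{"dx":0.4,"dy":-0.99,"dz":0.0,"spin":0.31,"hand":0.0},{"dx":0.4,"dy":-0.99,"dz":0.0,"spin":0.31,"hand":0.0},{"dx":0.4,"dy":-0.99,"dz":0.0,"spin":0.31,"hand":0.0},{"dx":0.4,"dy":-0.99,"dz":0.0,"spin":0.31,"hand":0.0}]' --grip_force 30

```text
t: 0.6
tcp_pos: [0.3033, 0.2804, 0.2311]
tool_rot: [-0.0, 0.035, 0.999, -0.0]
wrist_force: [1.7, 0.3, 0.9]
opening: 0.498
finger_force: 0.0
```

Emit:
carry_out --commands '[{"dx":0.29,"dy":-0.69,"dz":0.0,"spin":0.0,"hand":0.0},{"dx":0.29,"dy":-0.69,"dz":0.0,"spin":0.0,"hand":0.0},{"dx":0.29,"dy":-0.69,"dz":0.0,"spin":0.0,"hand":0.0},{"dx":0.29,"dy":-0.69,"dz":0.0,"spin":0.0,"hand":0.0},{"dx":0.29,"dy":-0.69,"dz":0.0,"spin":0.0,"hand":0.0}]'

```text
t: 1.1
tcp_pos: [0.4004, 0.0498, 0.2314]
tool_rot: [0.0, 0.036, 0.999, 0.0]
wrist_force: [0.5, 1.5, 0.7]
opening: 0.5
finger_force: 0.0
```

Emit:
carry_out --commands '[{"dx":0.13,"dy":-0.31,"dz":0.0,"spin":0.0,"hand":0.0},{"dx":0.13,"dy":-0.31,"dz":0.0,"spin":0.0,"hand":0.0},{"dx":0.13,"dy":-0.31,"dz":0.0,"spin":0.0,"hand":0.0},{"dx":0.13,"dy":-0.31,"dz":0.0,"spin":0.0,"hand":0.0},{"dx":0.13,"dy":-0.31,"dz":0.0,"spin":0.0,"hand":0.0}]'

```text
t: 1.6
tcp_pos: [0.4799, -0.1398, 0.2307]
tool_rot: [0.0, 0.038, 0.999, -0.001]
wrist_force: [-0.0, 0.2, -0.0]
opening: 0.502
finger_force: 0.0
```

Emit:
carry_out --commands '[{"dz":-0.2,"hand":0.0},{"dz":-0.2,"hand":0.0},{"dz":-0.25,"hand":0.0},{"dz":-0.29,"hand":0.0},{"dz":-0.29,"hand":0.0}]'

```text
invalid input
```

Emit:
carry_out --commands '[{"hand":-1.0},{"hand":-1.0},{"hand":-1.0},{"hand":-1.0},{"hand":-1.0}]' --grip_force 30

```text
invalid input
```

All fields have to be given, then.

Emit:
carry_out --commands '[{"dx":0.0,"dy":0.0,"dz":-0.08,"spin":0.0,"hand":0.0},{"dx":0.0,"dy":0.0,"dz":-0.16,"spin":0.0,"hand":0.0},{"dx":0.0,"dy":0.0,"dz":-0.24,"spin":0.0,"hand":0.0},{"dx":0.0,"dy":0.0,"dz":-0.29,"spin":0.0,"hand":0.0},{"dx":0.0,"dy":0.0,"dz":-0.29,"spin":0.0,"hand":0.0}]'

```text
t: 2.1
tcp_pos: [0.4745, -0.1319, 0.0533]
tool_rot: [-0.005, 0.036, 0.999, 0.002]
wrist_force: [-0.4, 0.7, 0.2]
opening: 0.498
finger_force: 0.0
```

Emit:
carry_out --commands '[{"dx":0.0,"dy":0.0,"dz":0.0,"spin":0.0,"hand":-0.5},{"dx":0.0,"dy":0.0,"dz":0.0,"spin":0.0,"hand":-1.0},{"dx":0.0,"dy":0.0,"dz":0.0,"spin":0.0,"hand":-1.0},{"dx":0.0,"dy":0.0,"dz":0.0,"spin":0.0,"hand":-1.0},{"dx":0.0,"dy":0.0,"dz":0.0,"spin":0.0,"hand":-1.0}]' --grip_force 30

```text
t: 2.6
tcp_pos: [0.4798, -0.135, 0.0595]
tool_rot: [0.002, 0.036, 0.999, -0.001]
wrist_force: [0.2, 0.6, 6.4]
opening: 0.115
finger_force: 32.7
```

Emit:
carry_out --commands '[{"dx":0.0,"dy":0.0,"dz":0.05,"spin":0.0,"hand":-1.0},{"dx":0.0,"dy":0.0,"dz":0.1,"spin":0.0,"hand":-1.0},{"dx":0.0,"dy":0.0,"dz":0.15,"spin":0.0,"hand":-1.0},{"dx":0.0,"dy":0.0,"dz":0.15,"spin":0.0,"hand":-1.0}]'

```text
t: 3.0
tcp_pos: [0.481, -0.1357, 0.1525]
tool_rot: [0.004, 0.035, 0.999, -0.002]
wrist_force: [1.8, -0.6, -0.4]
opening: 0.113
finger_force: 31.8
```

```bash
python3 - <<'E'
from h import *
a=r.camera('top')[:,:,::-1];b=r.camera('side')[:,:,::-1]
cv2.imwrite('pics/top1.png',a);cv2.imwrite('pics/side1.png',b)
A=cv2.resize(a[195:305,225:345],(400,366),interpolation=3);B=cv2.resize(b[130:250,260:370],(400,436),interpolation=3)
o=np.zeros((436,800,3),np.uint8);o[:366,:400]=A;o[:,400:]=B;cv2.imwrite('pics/chk1.png',o)
E
```

```text
(no output)
```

View pics/chk1.png

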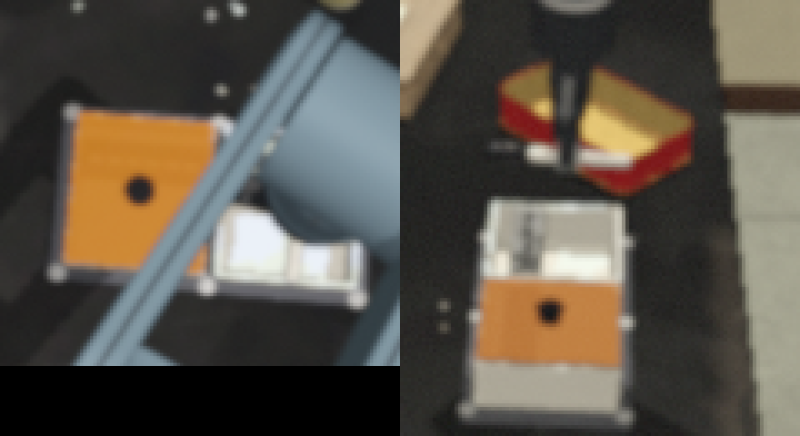

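The marker is gripped across its flats and held level. I'll carry it to the tin and turn it along the tin's length.

Emit:
carry_out --commands '[{"dx":-0.01,"dy":-0.08,"dz":0.0,"spin":-0.13,"hand":-1.0},{"dx":-0.02,"dy":-0.16,"dz":0.0,"spin":-0.27,"hand":-1.0},{"dx":-0.03,"dy":-0.24,"dz":0.0,"spin":-0.4,"hand":-1.0},{"dx":-0.04,"dy":-0.32,"dz":0.0,"spin":-0.54,"hand":-1.0},{"dx":-0.057,"dy":-0.39,"dz":0.0,"spin":-0.67,"hand":-1.0}]'

```text
t: 3.6
tcp_pos: [0.4432, -0.3701, 0.146]
tool_rot: [-0.001, 0.38, 0.925, 0.0]
wrist_force: [0.1, 0.5, -0.3]
opening: 0.111
finger_force: 31.8
```

Emit:
carry_out --commands '[{"dx":0.0,"dy":-0.045,"dz":0.0,"spin":0.0,"hand":-1.0},{"dx":0.0,"dy":-0.045,"dz":0.0,"spin":0.0,"hand":-1.0},{"dx":0.0,"dy":-0.045,"dz":0.0,"spin":0.0,"hand":-1.0}]'

```text
t: 3.9
tcp_pos: [0.4432, -0.3948, 0.1458]
tool_rot: [-0.001, 0.377, 0.926, 0.001]
wrist_force: [-0.4, 0.7, -0.5]
opening: 0.111
finger_force: 31.8
```

```bash
python3 - <<'E'
from h import *
a=r.camera('top')[:,:,::-1];b=r.camera('side')[:,:,::-1]
cv2.imwrite('pics/top2.png',a);cv2.imwrite('pics/side2.png',b)
A=cv2.resize(a[225:325,280:470],(400,210),interpolation=3);B=cv2.resize(b[110:230,260:370],(400,436),interpolation=3)
# open tray magnified, contrast stretched
C=cv2.resize(a[232:275,288:338],(400,344),interpolation=3)
o=np.zeros((560,800,3),np.uint8);o[:210,:400]=A;o[:436,400:]=B;o[212:556,:400]=C;cv2.imwrite('pics/chk2.png',o)
print(r.state()['tcp_pos'])
E
```

```text
[ 0.44376011 -0.39366418  0.14646163]
```

View pics/chk2.png

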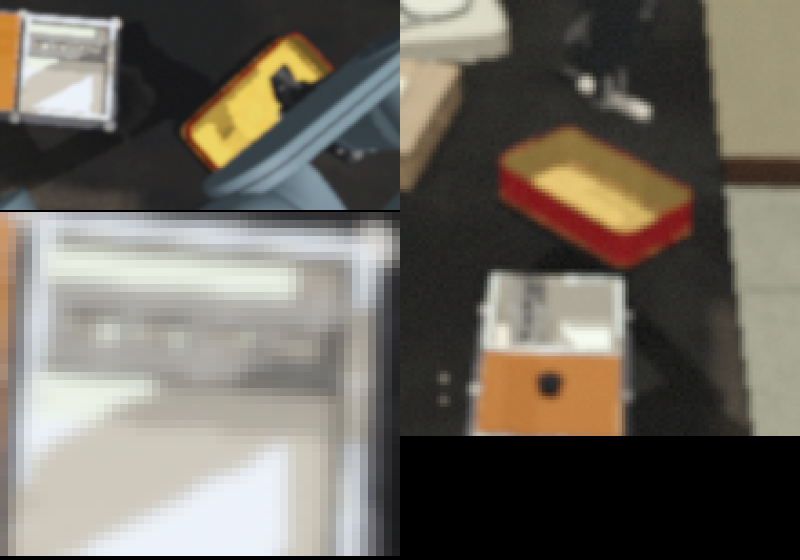

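The top view of the open tray shows 4 slots at about 8.5 px pitch, which is 24 mm, so it takes the blue comb. The marker lies along the tin's length, so I'll lower it, release it and lift.

Emit:
carry_out --commands '[{"dx":0.0,"dy":0.0,"dz":-0.07,"spin":0.0,"hand":-1.0},{"dx":0.0,"dy":0.0,"dz":-0.13,"spin":0.0,"hand":-1.0},{"dx":0.0,"dy":0.0,"dz":-0.18,"spin":0.0,"hand":-1.0},{"dx":0.0,"dy":0.0,"dz":-0.21,"spin":0.0,"hand":-1.0},{"dx":0.0,"dy":0.0,"dz":-0.225,"spin":0.0,"hand":-1.0}]'

```text
t: 4.5
tcp_pos: [0.4435, -0.3925, 0.0104]
tool_rot: [-0.002, 0.376, 0.927, 0.001]
wrist_force: [0.2, -0.1, 0.1]
opening: 0.111
finger_force: 31.8
```

Emit:
carry_out --commands '[{"dx":0.0,"dy":0.0,"dz":0.0,"spin":0.0,"hand":-1.0},{"dx":0.0,"dy":0.0,"dz":0.0,"spin":0.0,"hand":-0.6},{"dx":0.0,"dy":0.0,"dz":0.0,"spin":0.0,"hand":-0.4},{"dx":0.0,"dy":0.0,"dz":0.0,"spin":0.0,"hand":-0.4},{"dx":0.0,"dy":0.0,"dz":0.0,"spin":0.0,"hand":-0.4}]'

```text
t: 5.0
tcp_pos: [0.4444, -0.3957, 0.0133]
tool_rot: [0.001, 0.377, 0.926, -0.0]
wrist_force: [-0.4, -0.1, 0.7]
opening: 0.301
finger_force: 0.0
```

Emit:
carry_out --commands '[{"dx":0.0,"dy":0.0,"dz":0.05,"spin":0.0,"hand":-0.4},{"dx":0.0,"dy":0.0,"dz":0.12,"spin":0.0,"hand":-0.4},{"dx":0.0,"dy":0.0,"dz":0.2,"spin":0.0,"hand":-0.4},{"dx":0.0,"dy":0.0,"dz":0.28,"spin":0.0,"hand":0.0},{"dx":0.0,"dy":0.0,"dz":0.36,"spin":0.0,"hand":0.0}]'

```text
t: 5.5
tcp_pos: [0.4437, -0.3951, 0.2308]
tool_rot: [0.0, 0.377, 0.926, -0.0]
wrist_force: [0.5, -0.2, 0.1]
opening: 0.499
finger_force: 0.0
```

```bash
python3 - <<'E'
from h import *
t=load("pics/top0.png"); s=load("pics/side0.png")
for name,lo,hi,bt,bs in(('blue',(100,110,50),(125,255,255),(95,225,160,270),(285,275,330,330)),('orange',(5,130,80),(25,255,255),(140,220,205,265),(275,250,310,302))):
    ct=big(mask(t,lo,hi,bt));cs=big(mask(s,lo,hi,bs))
    pt=cv2.minAreaRect(ct);ps=cv2.minAreaRect(cs)
    print(name,pt,ps)
    for z in(.09,.097,.105): print(z,ray('top',pt[0],z).round(4),ray('side',ps[0],z).round(4),rect(ray('top',ct,z))[1:],rect(ray('side',cs,z))[1:])
print(r.state()['tcp_pos'],r.state()['qpos'].round(2))
b=r.camera('side')[:,:,::-1];a=r.camera('top')[:,:,::-1];cv2.imwrite('pics/top3.png',a);cv2.imwrite('pics/side3.png',b)
S=s
o=np.zeros((500,800,3),np.uint8);o[:436,:400]=cv2.resize(b[110:230,260:370],(400,436),interpolation=3)
o[:,400:]=cv2.resize(S[250:355,265:349],(400,500),interpolation=3);cv2.imwrite('pics/chk3.png',o)
E
```

```text
blue ((123.90000915527344, 250.20001220703125), (9.803058624267578, 40.79337692260742), 71.56504821777344) ((308.20001220703125, 303.9000244140625), (36.671512603759766, 4.0249223709106445), 63.43495178222656)
0.09 [[0.4647 0.3667 0.09  ]] [[0.4617 0.3577 0.09  ]] (array([ 26.9, 107.1]), 23.4) (array([ 10.5, 108.3]), 23.3)
0.097 [[0.4642 0.3642 0.097 ]] [[0.4619 0.3633 0.097 ]] (array([ 26.7, 106.4]), 23.4) (array([ 10.5, 107.4]), 23.3)
0.105 [[0.4636 0.3612 0.105 ]] [[0.462  0.3697 0.105 ]] (array([ 26.5, 105.6]), 23.4) (array([ 10.4, 106.4]), 23.3)
orange ((166.3500213623047, 236.05001831054688), (9.803059577941895, 38.57978057861328), 71.56504821777344) ((290.8000183105469, 270.10003662109375), (33.98823165893555, 6.708203315734863), 63.43495178222656)
0.09 [[0.5115 0.2584 0.09  ]] [[0.511  0.2454 0.09  ]] (array([ 27.1, 102.7]), 23.3) (array([ 19.9, 118.9]), 23.5)
0.097 [[0.5106 0.2565 0.097 ]] [[0.5107 0.2519 0.097 ]] (array([ 26.9, 102. ]), 23.3) (array([ 19.8, 117.9]), 23.5)
0.105 [[0.5097 0.2544 0.105 ]] [[0.5104 0.2593 0.105 ]] (array([ 26.7, 101.3]), 23.3) (array([ 19.6, 116.8]), 23.5)
[ 0.44373602 -0.39506018  0.2307664 ] [-0.92  0.34  1.43  0.    1.38 -1.71]
```

View pics/chk3.png

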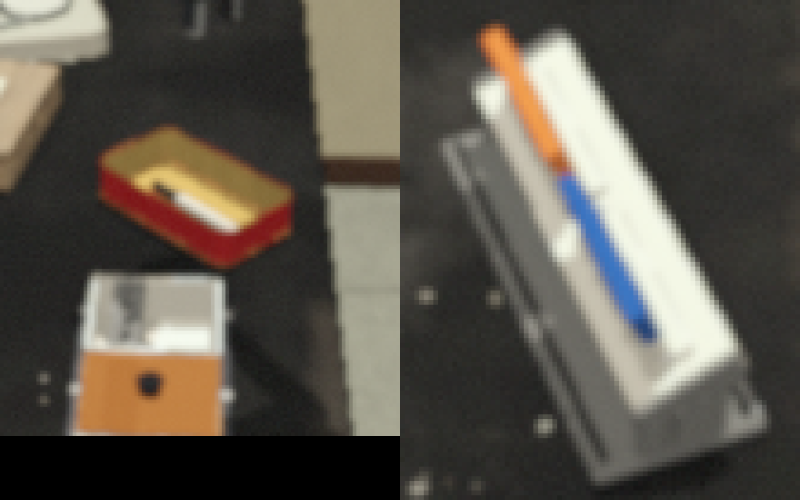

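The marker lies flat in the tin. Both views agree on the blue handle's middle at (0.463, 0.363, 0.097), with its thin axis at 23.4°. I'll go there next.

Emit:
carry_out --commands '[{"dx":0.01,"dy":0.08,"dz":0.02,"spin":-0.07,"hand":0.2},{"dx":0.01,"dy":0.16,"dz":0.02,"spin":-0.15,"hand":0.2},{"dx":0.01,"dy":0.24,"dz":0.02,"spin":-0.22,"hand":0.2},{"dx":0.01,"dy":0.32,"dz":0.02,"spin":-0.3,"hand":0.2},{"dx":0.01,"dy":0.4,"dz":0.02,"spin":-0.372,"hand":0.2}]'

```text
t: 6.1
tcp_pos: [0.4495, -0.1535, 0.2403]
tool_rot: [0.0, 0.551, 0.835, 0.0]
wrist_force: [0.8, 0.2, 0.8]
opening: 0.596
finger_force: 0.0
```

Emit:
carry_out --commands '[{"dx":0.01,"dy":0.08,"dz":0.0,"spin":0.0,"hand":0.2},{"dx":0.02,"dy":0.16,"dz":0.0,"spin":0.0,"hand":0.2},{"dx":0.02,"dy":0.24,"dz":0.0,"spin":0.0,"hand":0.2},{"dx":0.02,"dy":0.32,"dz":0.0,"spin":0.0,"hand":0.2},{"dx":0.02,"dy":0.4,"dz":0.0,"spin":0.0,"hand":0.2}]'

```text
t: 6.6
tcp_pos: [0.4616, 0.0865, 0.2405]
tool_rot: [0.0, 0.549, 0.836, 0.0]
wrist_force: [1.3, -0.9, 1.1]
opening: 0.599
finger_force: 0.0
```

Emit:
carry_out --commands '[{"dx":0.0,"dy":0.08,"dz":0.0,"spin":0.0,"hand":0.2},{"dx":0.0,"dy":0.16,"dz":0.0,"spin":0.0,"hand":0.2},{"dx":0.0,"dy":0.24,"dz":0.0,"spin":0.0,"hand":0.2},{"dx":0.0,"dy":0.32,"dz":0.0,"spin":0.0,"hand":0.2},{"dx":0.0,"dy":0.4,"dz":0.0,"spin":0.0,"hand":0.2}]'

```text
t: 7.1
tcp_pos: [0.4615, 0.3266, 0.2403]
tool_rot: [0.0, 0.549, 0.836, 0.0]
wrist_force: [0.4, -0.2, 0.2]
opening: 0.597
finger_force: 0.0
```

Emit:
carry_out --commands '[{"dx":0.0,"dy":0.06,"dz":0.0,"spin":0.0,"hand":0.2},{"dx":0.0,"dy":0.06,"dz":0.0,"spin":0.0,"hand":0.2},{"dx":0.0,"dy":0.06,"dz":0.0,"spin":0.0,"hand":0.2},{"dx":0.0,"dy":0.06,"dz":0.0,"spin":0.0,"hand":0.2}]'

```text
t: 7.5
tcp_pos: [0.4619, 0.3597, 0.2402]
tool_rot: [0.0, 0.549, 0.836, -0.0]
wrist_force: [0.3, 0.9, -0.2]
opening: 0.6
finger_force: 0.0
```

Emit:
carry_out --commands '[{"dx":0.002,"dy":0.005,"dz":-0.07,"spin":0.0,"hand":0.0},{"dx":0.002,"dy":0.005,"dz":-0.14,"spin":0.0,"hand":0.0},{"dx":0.002,"dy":0.005,"dz":-0.2,"spin":0.0,"hand":0.0},{"dx":0.002,"dy":0.005,"dz":-0.24,"spin":0.0,"hand":0.0},{"dx":0.002,"dy":0.005,"dz":-0.255,"spin":0.0,"hand":0.0}]'

```text
t: 8.0
tcp_pos: [0.462, 0.3612, 0.0848]
tool_rot: [-0.001, 0.55, 0.835, -0.002]
wrist_force: [0.1, 0.5, 0.5]
opening: 0.498
finger_force: 0.0
```

Emit:
carry_out --commands '[{"dx":0.0,"dy":0.0,"dz":-0.012,"spin":0.0,"hand":0.0},{"dx":0.0,"dy":0.0,"dz":-0.012,"spin":0.0,"hand":0.0},{"dx":0.0,"dy":0.0,"dz":-0.012,"spin":0.0,"hand":-0.2}]'

```text
t: 8.3
tcp_pos: [0.4643, 0.3639, 0.0816]
tool_rot: [0.001, 0.549, 0.836, 0.001]
wrist_force: [0.7, 0.1, 0.8]
opening: 0.4
finger_force: 0.0
```

Emit:
carry_out --commands '[{"dx":0.0,"dy":0.0,"dz":0.0,"spin":0.0,"hand":-0.4},{"dx":0.0,"dy":0.0,"dz":0.0,"spin":0.0,"hand":-0.6},{"dx":0.0,"dy":0.0,"dz":0.0,"spin":0.0,"hand":-1.0},{"dx":0.0,"dy":0.0,"dz":0.0,"spin":0.0,"hand":-1.0}]' --grip_force 25

```text
t: 8.7
tcp_pos: [0.4633, 0.3638, 0.0819]
tool_rot: [0.0, 0.549, 0.836, 0.0]
wrist_force: [-2.2, -2.1, 7.9]
opening: 0.269
finger_force: 23.9
```

Emit:
carry_out --commands '[{"dx":0.006,"dy":0.003,"dz":0.015,"spin":0.0,"hand":-1.0},{"dx":0.013,"dy":0.0055,"dz":0.03,"spin":0.0,"hand":-1.0},{"dx":0.019,"dy":0.008,"dz":0.045,"spin":0.0,"hand":-1.0},{"dx":0.026,"dy":0.011,"dz":0.06,"spin":0.0,"hand":-1.0},{"dx":0.032,"dy":0.014,"dz":0.075,"spin":0.0,"hand":-1.0}]'

```text
t: 9.2
tcp_pos: [0.4842, 0.3729, 0.1267]
tool_rot: [0.001, 0.549, 0.836, 0.002]
wrist_force: [1.0, 0.3, -1.4]
opening: 0.131
finger_force: 32.6
```

Emit:
carry_out --commands '[{"dx":0.0,"dy":0.0,"dz":0.03,"spin":0.0,"hand":-1.0},{"dx":0.0,"dy":0.0,"dz":0.08,"spin":0.0,"hand":-1.0},{"dx":0.0,"dy":0.0,"dz":0.13,"spin":0.0,"hand":-1.0},{"dx":0.0,"dy":0.0,"dz":0.18,"spin":0.0,"hand":-1.0},{"dx":0.0,"dy":0.0,"dz":0.18,"spin":0.0,"hand":-1.0}]' --grip_force 50

```text
t: 9.7
tcp_pos: [0.486, 0.3738, 0.2396]
tool_rot: [0.003, 0.549, 0.836, 0.005]
wrist_force: [-0.1, 0.3, -0.4]
opening: 0.125
finger_force: 55.1
```

Emit:
carry_out --commands '[{"dx":0.01,"dy":-0.06,"dz":0.0,"spin":-0.08,"hand":-1.0},{"dx":0.02,"dy":-0.13,"dz":0.0,"spin":-0.16,"hand":-1.0},{"dx":0.03,"dy":-0.2,"dz":0.0,"spin":-0.24,"hand":-1.0},{"dx":0.04,"dy":-0.27,"dz":0.0,"spin":-0.32,"hand":-1.0},{"dx":0.05,"dy":-0.34,"dz":0.0,"spin":-0.398,"hand":-1.0}]'

```text
t: 10.2
tcp_pos: [0.5132, 0.1666, 0.2332]
tool_rot: [0.001, 0.711, 0.703, 0.001]
wrist_force: [1.9, -1.2, -1.0]
opening: 0.123
finger_force: 55.0
```

Emit:
carry_out --commands '[{"dx":0.0,"dy":-0.08,"dz":0.0,"spin":0.0,"hand":-1.0},{"dx":0.0,"dy":-0.16,"dz":0.0,"spin":0.0,"hand":-1.0},{"dx":0.0,"dy":-0.24,"dz":0.0,"spin":0.0,"hand":-1.0},{"dx":0.0,"dy":-0.32,"dz":0.0,"spin":0.0,"hand":-1.0},{"dx":0.0,"dy":-0.39,"dz":0.0,"spin":0.0,"hand":-1.0}]'

```text
t: 10.7
tcp_pos: [0.5128, -0.0686, 0.2333]
tool_rot: [0.001, 0.71, 0.704, 0.0]
wrist_force: [-0.1, 0.5, -1.3]
opening: 0.126
finger_force: 55.0
```

Emit:
carry_out --commands '[{"dx":0.0,"dy":-0.06,"dz":-0.06,"spin":0.0,"hand":-1.0},{"dx":0.0,"dy":-0.12,"dz":-0.1,"spin":0.0,"hand":-1.0},{"dx":0.0,"dy":-0.12,"dz":-0.1,"spin":0.0,"hand":-1.0},{"dx":0.0,"dy":-0.12,"dz":-0.1,"spin":0.0,"hand":-1.0},{"dx":0.0,"dy":-0.12,"dz":-0.1,"spin":0.0,"hand":-1.0}]'

```text
t: 11.2
tcp_pos: [0.5132, -0.1375, 0.174]
tool_rot: [0.001, 0.71, 0.704, 0.0]
wrist_force: [-0.3, 0.0, -0.7]
opening: 0.122
finger_force: 54.9
```

```bash
python3 - <<'E'
from h import *
a=r.camera('top')[:,:,::-1];b=r.camera('side')[:,:,::-1]
cv2.imwrite('pics/top4.png',a);cv2.imwrite('pics/side4.png',b)
A=cv2.resize(a[215:300,230:345],(400,296),interpolation=3);B=cv2.resize(b[140:255,270:340],(365,600),interpolation=3)
o=np.zeros((600,765,3),np.uint8);o[:296,:400]=A;o[:,400:]=B;cv2.imwrite('pics/chk4.png',o)
print(r.state()['tcp_pos'],r.state()['tool_rot'])
E
```

```text
[ 0.51327018 -0.13700933  0.17429072] [1.00210744e-03 7.09487521e-01 7.04717127e-01 4.74298004e-04]
```

View pics/chk4.png

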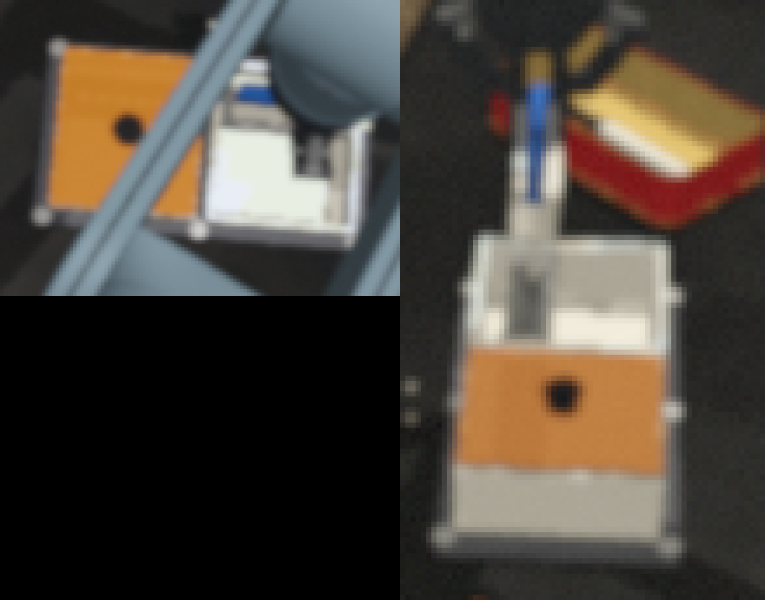

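```bash
python3 - <<'E'
from h import *
def samp(im,n,X):
    p=proj(n,X).astype(np.float32);return cv2.remap(im,p[:,0].reshape(1,-1),p[:,1].reshape(1,-1),cv2.INTER_LINEAR)[0].astype(float)
def edges(v,x,k=6):
    g=np.gradient(cv2.GaussianBlur(v.reshape(1,-1).astype(np.float32),(0,0),1.0)[0]);i=[j for j in range(1,len(g)-1) if abs(g[j])>=abs(g[j-1]) and abs(g[j])>abs(g[j+1])]
    i=sorted(sorted(i,key=lambda j:-abs(g[j]))[:k]);return [(round(float(x[j]),1),round(float(g[j]),1)) for j in i]
ys=np.arange(-.215,-.065,.002);xs=np.arange(.41,.57,.002)
for n,f in(('top','top2'),('side','side3')):
    g=cv2.cvtColor(load(f'pics/{f}.png'),cv2.COLOR_BGR2GRAY)
    for xb in(.513,.517): 
        print(n,'along y at x',xb,samp(g,n,np.c_[np.full_like(ys,xb),ys,np.full_like(ys,.06)]).astype(int).tolist())
    v=np.mean([samp(g,n,np.c_[xs,np.full_like(xs,y),np.full_like(xs,.06)]) for y in(-.127,-.139,-.151)],0)
    print(n,'across x edges',edges(v,xs*1000,8)); 
    v=np.mean([samp(g,n,np.c_[np.full_like(ys,x),ys,np.full_like(ys,.06)]) for x in(.44,.45,.46,.47,.48)],0)
    print(n,'rim y edges',edges(v,ys*1000,8))
# comb
tcp=r.state()['tcp_pos'];s=load('pics/side4.png');t=load('pics/top4.png')
k=mask(s,(100,110,40),(125,255,255),(280,145,310,195));c=big(k);print('blue side box',cv2.boundingRect(c),cv2.minAreaRect(c))
k=mask(t,(100,150,60),(125,255,255),(290,230,315,250));c=big(k);print('blue top box',cv2.boundingRect(c),cv2.minAreaRect(c))
for dz in(.0,.016,.031):
  print('proj handle ends z+',dz,[ (n,proj(n,[[tcp[0],tcp[1]+e,tcp[2]+dz] for e in(-.05,.05)]).round(1).tolist()) for n in('side','top')])
E
```

```text
top along y at x 0.513 [24, 24, 25, 25, 33, 45, 60, 80, 110, 141, 167, 171, 162, 145, 125, 115, 115, 124, 138, 148, 154, 157, 157, 154, 152, 151, 150, 149, 149, 156, 162, 167, 169, 169, 170, 171, 172, 171, 169, 168, 171, 178, 182, 180, 171, 166, 165, 169, 173, 174, 174, 174, 183, 194, 201, 196, 185, 174, 166, 164, 165, 166, 169, 178, 191, 209, 213, 204, 182, 145, 129, 132, 148, 154, 152]
top along y at x 0.517 [23, 23, 24, 26, 34, 46, 61, 79, 108, 138, 165, 168, 159, 142, 124, 115, 115, 126, 141, 150, 155, 156, 155, 155, 156, 158, 157, 157, 158, 167, 172, 172, 167, 163, 162, 163, 163, 164, 165, 165, 167, 172, 174, 171, 165, 161, 161, 167, 172, 176, 175, 176, 184, 193, 197, 189, 176, 165, 158, 159, 162, 168, 171, 180, 194, 211, 217, 208, 186, 148, 131, 130, 147, 152, 151]
top across x edges [(414.0, 14.6), (426.0, 27.4), (484.0, -6.4), (498.0, -4.8), (532.0, 14.3), (542.0, -14.4), (548.0, 7.0), (556.0, -36.3)]
top rim y edges [(-199.0, 31.0), (-189.0, -9.5), (-183.0, 8.7), (-171.0, 7.6), (-135.0, -1.2), (-117.0, -1.1), (-79.0, -22.7), (-71.0, 8.4)]
side along y at x 0.513 [36, 36, 35,
[... 807 characters left out ...]
10.4), (522.0, 10.1), (546.0, 9.5), (558.0, -29.3)]
side rim y edges [(-199.0, 18.7), (-179.0, -2.1), (-161.0, -0.1), (-149.0, 0.1), (-113.0, 7.1), (-75.0, -11.2)]
blue side box (294, 157, 6, 21) ((294.6922912597656, 166.53846740722656), (4.706787109375, 20.39607810974121), 11.309932708740234)
blue top box (299, 240, 10, 4) ((303.5, 241.5), (9.0, 3.0), -0.0)
proj handle ends z+ 0.0 [('side', [[296.3, 159.5], [295.2, 176.0]]), ('top', [[336.3, 244.6], [296.1, 241.5]])]
proj handle ends z+ 0.016 [('side', [[296.4, 155.4], [295.2, 171.9]]), ('top', [[337.3, 243.8], [296.4, 240.7]])]
proj handle ends z+ 0.031 [('side', [[296.5, 151.6], [295.3, 167.9]]), ('top', [[338.3, 243.1], [296.8, 239.9]])]
```

The comb hangs under the gripper and is clear of the tray. Its near end looks about 2 px lower than expected, so I'll turn it broadside to the side camera and measure its tilt and offset in the grip.

Emit:
carry_out --commands '[{"dx":0.0,"dy":0.0,"dz":0.0,"spin":0.14,"hand":-1.0},{"dx":0.0,"dy":0.0,"dz":0.0,"spin":0.28,"hand":-1.0},{"dx":0.0,"dy":0.0,"dz":0.0,"spin":0.42,"hand":-1.0},{"dx":0.0,"dy":0.0,"dz":0.0,"spin":0.56,"hand":-1.0},{"dx":0.0,"dy":0.0,"dz":0.0,"spin":0.7,"hand":-1.0}]'

```text
t: 11.8
tcp_pos: [0.5131, -0.1368, 0.1743]
tool_rot: [0.001, 0.407, 0.913, 0.0]
wrist_force: [0.0, 0.2, -0.7]
opening: 0.126
finger_force: 55.0
```

Emit:
carry_out --commands '[{"dx":0.0,"dy":0.0,"dz":0.0,"spin":0.14,"hand":-1.0},{"dx":0.0,"dy":0.0,"dz":0.0,"spin":0.28,"hand":-1.0},{"dx":0.0,"dy":0.0,"dz":0.0,"spin":0.42,"hand":-1.0},{"dx":0.0,"dy":0.0,"dz":0.0,"spin":0.56,"hand":-1.0},{"dx":0.0,"dy":0.0,"dz":0.0,"spin":0.7,"hand":-1.0}]'

```text
t: 12.3
tcp_pos: [0.5131, -0.1368, 0.1743]
tool_rot: [0.001, 0.052, 0.999, -0.0]
wrist_force: [0.3, -0.2, -1.1]
opening: 0.12
finger_force: 55.0
```

Emit:
carry_out --commands '[{"dx":0.0,"dy":0.0,"dz":0.0,"spin":0.1,"hand":-1.0},{"dx":0.0,"dy":0.0,"dz":0.0,"spin":0.1,"hand":-1.0},{"dx":0.0,"dy":0.0,"dz":0.0,"spin":0.1,"hand":-1.0},{"dx":0.0,"dy":0.0,"dz":0.0,"spin":0.1,"hand":-1.0}]'

```text
t: 12.7
tcp_pos: [0.5127, -0.1375, 0.1736]
tool_rot: [0.0, 0.005, 1.0, -0.0]
wrist_force: [-0.4, 0.1, -0.2]
opening: 0.124
finger_force: 55.0
```

```bash
python3 - <<'E'
from h import *
b=r.camera('side')[:,:,::-1].copy();cv2.imwrite('pics/side5.png',b);st=r.state();tcp=st['tcp_pos'];print(tcp,st['tool_rot'])
k=mask(b,(100,90,40),(125,255,255),(265,140,330,195))
n,l,stt,c=cv2.connectedComponentsWithStats(k);print(stt[1:].tolist(),c[1:].round(1).tolist())
hsv=cv2.cvtColor(b,cv2.COLOR_BGR2HSV)
for x in range(270,326,2):
    col=np.where(k[:,x]>0)[0]
    if len(col): print(x,col.min(),col.max(),end=' | ')
print()
print('side proj: handle corners for mid at tcp+.016',proj('side',[[tcp[0]+e,tcp[1]+.006,tcp[2]+.016+h] for e in(-.05,.05) for h in(-.015,.015)]).round(1).tolist())
print('peaks top0',ray('top',[(301,247),(318.3,248),(328,248)],.06).round(4))
cv2.imwrite('pics/c5.png',cv2.resize(b[130:230,255:340],(680,600),interpolation=3))
E
```

```text
[ 0.51260093 -0.13758812  0.17345998] [ 2.38503999e-04  4.68981011e-03  9.99988967e-01 -1.17175490e-04]
[[279, 162, 15, 9, 112], [299, 163, 11, 9, 80]] [[285.5, 166.4], [304.4, 167.5]]
280 163 170 | 282 162 170 | 284 162 170 | 286 162 170 | 288 163 170 | 290 164 170 | 292 164 170 | 300 165 171 | 302 164 171 | 304 163 171 | 306 163 171 | 308 165 171 | 
side proj: handle corners for mid at tcp+.016 [[311.1, 168.8], [311.4, 161.1], [280.8, 168.0], [280.7, 160.3]]
peaks top0 [[ 0.5138 -0.107   0.06  ]
 [ 0.5148 -0.1546  0.06  ]
 [ 0.5169 -0.1812  0.06  ]]
```

View pics/c5.png

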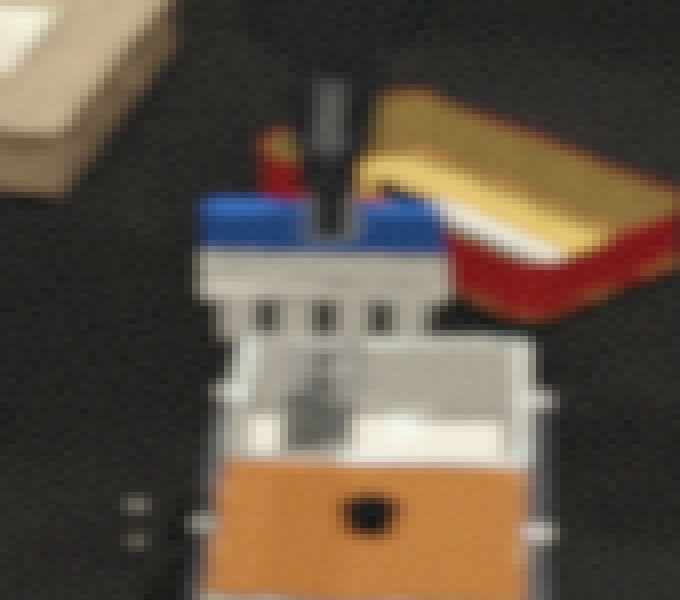

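The comb is level in the grip, with its bottom blue edge at rows 170–171 at both ends. It sits about 10 mm low and a few mm off centre along its length. A half turn and a second look will separate that offset from camera bias.

Emit:
carry_out --commands '[{"dx":0.0,"dy":0.0,"dz":0.0,"spin":-0.14,"hand":-1.0},{"dx":0.0,"dy":0.0,"dz":0.0,"spin":-0.28,"hand":-1.0},{"dx":0.0,"dy":0.0,"dz":0.0,"spin":-0.42,"hand":-1.0},{"dx":0.0,"dy":0.0,"dz":0.0,"spin":-0.56,"hand":-1.0},{"dx":0.0,"dy":0.0,"dz":0.0,"spin":-0.7,"hand":-1.0}]'

```text
t: 13.25
tcp_pos: [0.5125, -0.1379, 0.1732]
tool_rot: [0.0, 0.366, 0.931, 0.0]
wrist_force: [-0.1, 0.2, -0.9]
opening: 0.127
finger_force: 55.0
```

Emit:
carry_out --commands '[{"dx":0.0,"dy":0.0,"dz":0.0,"spin":-0.14,"hand":-1.0},{"dx":0.0,"dy":0.0,"dz":0.0,"spin":-0.28,"hand":-1.0},{"dx":0.0,"dy":0.0,"dz":0.0,"spin":-0.42,"hand":-1.0},{"dx":0.0,"dy":0.0,"dz":0.0,"spin":-0.56,"hand":-1.0},{"dx":0.0,"dy":0.0,"dz":0.0,"spin":-0.7,"hand":-1.0}]'

```text
t: 13.75
tcp_pos: [0.5125, -0.1379, 0.1732]
tool_rot: [0.0, 0.675, 0.738, 0.0]
wrist_force: [0.8, 0.9, -0.6]
opening: 0.124
finger_force: 55.0
```

Emit:
carry_out --commands '[{"dx":0.0,"dy":0.0,"dz":0.0,"spin":-0.14,"hand":-1.0},{"dx":0.0,"dy":0.0,"dz":0.0,"spin":-0.28,"hand":-1.0},{"dx":0.0,"dy":0.0,"dz":0.0,"spin":-0.42,"hand":-1.0},{"dx":0.0,"dy":0.0,"dz":0.0,"spin":-0.56,"hand":-1.0},{"dx":0.0,"dy":0.0,"dz":0.0,"spin":-0.7,"hand":-1.0}]'

```text
t: 14.25
tcp_pos: [0.5124, -0.1379, 0.1732]
tool_rot: [-0.0, 0.895, 0.447, 0.0]
wrist_force: [0.5, 0.6, -0.8]
opening: 0.122
finger_force: 55.0
```

Emit:
carry_out --commands '[{"dx":0.0,"dy":0.0,"dz":0.0,"spin":-0.14,"hand":-1.0},{"dx":0.0,"dy":0.0,"dz":0.0,"spin":-0.28,"hand":-1.0},{"dx":0.0,"dy":0.0,"dz":0.0,"spin":-0.42,"hand":-1.0},{"dx":0.0,"dy":0.0,"dz":0.0,"spin":-0.56,"hand":-1.0},{"dx":0.0,"dy":0.0,"dz":0.0,"spin":-0.7,"hand":-1.0}]'

```text
t: 14.75
tcp_pos: [0.5125, -0.1379, 0.1732]
tool_rot: [0.0, 0.995, 0.097, 0.0]
wrist_force: [-0.6, -0.5, -0.7]
opening: 0.124
finger_force: 55.0
```

Emit:
carry_out --commands '[{"dx":0.0,"dy":0.0,"dz":0.0,"spin":-0.1,"hand":-1.0},{"dx":0.0,"dy":0.0,"dz":0.0,"spin":-0.2,"hand":-1.0},{"dx":0.0,"dy":0.0,"dz":0.0,"spin":-0.2,"hand":-1.0},{"dx":0.0,"dy":0.0,"dz":0.0,"spin":-0.2,"hand":-1.0}]'

```text
t: 15.15
tcp_pos: [0.5124, -0.1379, 0.1732]
tool_rot: [0.0, 1.0, -0.003, 0.0]
wrist_force: [-0.7, -0.4, -0.2]
opening: 0.124
finger_force: 55.0
```

```bash
cat >> h.py <<'E'
def ends(im,rows,x0,x1):  # subpixel left/right ends of blue handle
    f=im.astype(float);v=(f[rows,:,0]-f[rows,:,2]).mean(0)
    h=v[x0:x1].max()*.5;w=np.where(v[x0:x1]>h)[0]+x0;a,b=w[0],w[-1]
    return a-(v[a]-h)/(v[a]-v[a-1]), b+(v[b]-h)/(v[b]-v[b+1])
E
python3 - <<'E'
from h import *
b=r.camera('side')[:,:,::-1].copy();cv2.imwrite('pics/side6.png',b);st=r.state();tcp=st['tcp_pos'];print(tcp,st['tool_rot'])
print('proj tcp y+6',proj('side',[[tcp[0]+e,tcp[1]+.006,tcp[2]+.006] for e in(-.05,0,.05)]).round(2).tolist())
for f in('side5','side6'):
    im=load(f'pics/{f}.png')
    for rows in(slice(165,170),slice(166,169)): e=ends(im,rows,265,330);print(f,e,sum(e)/2)
    k=mask(im,(100,90,40),(125,255,255),(265,140,330,195));print(cv2.boundingRect(k))
t=load('pics/top0.png');g=cv2.cvtColor(t,cv2.COLOR_BGR2GRAY).astype(float)
for (x,y) in((246.7,228.2),(242.1,276.7),(335.1,236.2),(332.1,285),(290.7,231.5),(287,280.9)):
    x0,y0=int(round(x)),int(round(y));w=g[y0-3:y0+4,x0-3:x0+4].copy();w=np.clip(w-.6*w.max(),0,None)
    Y,X=np.mgrid[y0-3:y0+4,x0-3:x0+4];p=(X*w).sum()/w.sum(),(Y*w).sum()/w.sum();print(np.round(p,2),ray('top',p,.012).round(4))
t=load('pics/top4.png');f=t.astype(float);print('top4 B-R rows',[(f[y,294:308,0]-f[y,294:308,2]).astype(int).tolist() for y in(240,241,242)])
E
```

```text
[ 0.51243987 -0.13787224  0.17320879] [-3.81855061e-06  9.99995062e-01 -3.14264879e-03  2.18176644e-05]
proj tcp y+6 [[311.16, 167.54], [295.97, 167.12], [280.86, 166.71]]
side5 (np.float64(279.65193370165747), np.float64(309.2384937238494)) 294.44521371275346
side5 (np.float64(279.67452830188677), np.float64(309.2992957746479)) 294.4869120382673
(279, 162, 31, 10)
side6 (np.float64(281.52513966480444), np.float64(310.6857142857143)) 296.1054269752594
side6 (np.float64(281.5518867924528), np.float64(310.7649253731343)) 296.1584060827936
(281, 162, 31, 10)
[247.03 228.28] [[0.5614 0.0494 0.012 ]]
[242.04 276.27] [[0.4236 0.051  0.012 ]]
[333.73 236.61] [[ 0.5567 -0.2019  0.012 ]]
[331.41 284.07] [[ 0.4216 -0.202   0.012 ]]
[291.51 232.8 ] [[ 0.5582 -0.0799  0.012 ]]
[286.81 280.05] [[ 0.4229 -0.0759  0.012 ]]
top4 B-R rows [[22, 6, -4, -1, 15, 49, 83, 92, 90, 88, 85, 80, 70, 53], [15, 4, 0, 9, 36, 78, 110, 118, 118, 118, 118, 113, 103, 79], [7, 0, 0, 13, 47, 89, 110, 114, 116, 117, 119, 119, 111, 92]]
```

```bash
python3 - <<'E'
from h import *
T=np.array([.5133,-.1370,.1743]); cy=T[1]-.0027
P=[[T[0]+a,cy+.05,T[2]+.006+h] for a in(-.006,.006) for h in(-.015,.015)]
print('left end corners',proj('top',P).round(2).tolist())
print('px shift per 1mm y,x', ((proj('top',[T+[0,.001,0],T+[.001,0,0]])-proj('top',[T]))).round(3).tolist())
t=load('pics/top4.png').astype(float)
for u in(300,301,302,303,304,305): print(u,(t[234:250,u,0]-t[234:250,u,2]).astype(int).tolist())
print('centre line',proj('top',[[T[0],cy+e,T[2]+.006] for e in(.045,.035,.025)]).round(2).tolist())
# bar x in side view, between/along whole bar, colour saturation-free brightness
s=load('pics/side6.png');g=cv2.cvtColor(s,cv2.COLOR_BGR2GRAY).astype(np.float32)
for y in(-.19,-.167,-.143,-.119,-.10):
    X=np.arange(.416,.566,.003);p=proj('side',np.c_[X,np.full_like(X,y),np.full_like(X,.06)]).astype(np.float32)
    print(y,cv2.remap(g,p[:,0].reshape(1,-1),p[:,1].reshape(1,-1),1)[0].astype(int).tolist())
E
```

```text
left end corners [[296.78, 244.37], [297.49, 242.92], [297.09, 239.61], [297.81, 238.03]]
px shift per 1mm y,x [[-0.403, -0.031], [0.023, -0.4]]
300 [6, -3, -9, -7, 0, 31, 83, 110, 110, 76, 18, -10, -16, -16, -15, -10]
301 [7, -1, -8, -7, 0, 35, 92, 118, 114, 82, 21, -8, -16, -16, -15, -11]
302 [9, 2, -8, -8, -1, 32, 90, 118, 116, 87, 27, -5, -14, -16, -15, -12]
303 [10, 4, -7, -8, 0, 31, 88, 118, 117, 94, 38, 1, -13, -17, -15, -12]
304 [10, 5, -7, -8, 0, 28, 85, 118, 119, 100, 48, 7, -10, -16, -16, -13]
305 [10, 6, -7, -7, 0, 26, 80, 113, 119, 106, 62, 15, -9, -16, -16, -13]
centre line [[299.31, 241.4], [303.35, 241.71], [307.4, 242.03]]
-0.19 [37, 49, 88, 135, 168, 175, 167, 163, 167, 170, 172, 172, 171, 170, 170, 171, 174, 179, 181, 179, 181, 185, 188, 186, 182, 179, 174, 168, 164, 164, 162, 158, 154, 151, 150, 153, 158, 159, 157, 156, 159, 167, 175, 182, 187, 179, 153, 112, 69, 41]
-0.167 [36, 52, 100, 156, 192, 196, 179, 169, 165, 165, 165, 165, 165, 165, 165, 165, 165, 164, 164, 165, 166, 166, 166, 165, 166, 165, 162, 156, 154, 155, 157, 151, 137, 123, 126, 139, 150, 155, 157, 161, 163, 165, 172, 185, 199, 195, 160, 108, 62, 38]
-0.143 [96, 128, 157, 184, 201, 197, 178, 167, 164, 165, 165, 164, 165, 164, 165, 165, 165, 165, 165, 165, 165, 166, 166, 166, 166, 165, 162, 158, 154, 152, 146, 134, 119, 104, 104, 117, 130, 140, 150, 158, 163, 163, 165, 178, 196, 203, 190, 161, 123, 83]
-0.119 [60, 83, 117, 161, 191, 191, 174, 167, 168, 171, 171, 170, 171, 170, 169, 170, 174, 181, 188, 195, 202, 206, 205, 200, 194, 190, 186, 176, 156, 129, 113, 104, 97, 94, 96, 101, 103, 113, 136, 155, 167, 170, 167, 166, 172, 168, 149, 118, 85, 54]
-0.1 [53, 78, 113, 160, 194, 193, 188, 205, 223, 233, 235, 236, 236, 236, 235, 235, 235, 237, 239, 241, 243, 243, 243, 241, 238, 236, 232, 220, 193, 152, 119, 108, 101, 97, 95, 96, 103, 122, 164, 204, 225, 230, 220, 200, 181, 169, 153, 122, 87, 59]
```

Emit:
carry_out --commands '[{"dx":0.0,"dy":0.0,"dz":0.0,"spin":0.14,"hand":-1.0},{"dx":0.0,"dy":0.0,"dz":0.0,"spin":0.28,"hand":-1.0},{"dx":0.0,"dy":0.0,"dz":0.0,"spin":0.42,"hand":-1.0},{"dx":0.0,"dy":0.0,"dz":0.0,"spin":0.56,"hand":-1.0},{"dx":0.0,"dy":0.0,"dz":0.0,"spin":0.7,"hand":-1.0}]'

```text
t: 15.7
tcp_pos: [0.5124, -0.1379, 0.1732]
tool_rot: [0.0, 0.934, 0.358, 0.0]
wrist_force: [0.0, 0.3, -0.8]
opening: 0.124
finger_force: 55.0
```

Emit:
carry_out --commands '[{"dx":0.0,"dy":0.0,"dz":0.0,"spin":0.14,"hand":-1.0},{"dx":0.0,"dy":0.0,"dz":0.0,"spin":0.28,"hand":-1.0},{"dx":0.0,"dy":0.0,"dz":0.0,"spin":0.42,"hand":-1.0},{"dx":0.0,"dy":0.0,"dz":0.0,"spin":0.56,"hand":-1.0},{"dx":0.0,"dy":0.0,"dz":0.0,"spin":0.7,"hand":-1.0}]'

```text
t: 16.2
tcp_pos: [0.5125, -0.1379, 0.1732]
tool_rot: [0.0, 0.743, 0.669, 0.0]
wrist_force: [-0.9, -0.4, -1.2]
opening: 0.125
finger_force: 55.0
```

Emit:
carry_out --commands '[{"dx":0.003,"dy":0.0073,"dz":-0.02,"spin":0.098,"hand":-1.0},{"dx":0.003,"dy":0.0073,"dz":-0.04,"spin":0.098,"hand":-1.0},{"dx":0.003,"dy":0.0073,"dz":-0.05,"spin":0.098,"hand":-1.0},{"dx":0.003,"dy":0.0073,"dz":-0.05,"spin":0.098,"hand":-1.0},{"dx":0.003,"dy":0.0073,"dz":-0.05,"spin":0.098,"hand":-1.0}]'

```text
t: 16.7
tcp_pos: [0.5142, -0.1337, 0.1431]
tool_rot: [-0.0, 0.711, 0.703, -0.0]
wrist_force: [0.1, 0.2, -0.9]
opening: 0.123
finger_force: 55.0
```

```bash
python3 - <<'E'
from h import *
a=r.camera('top')[:,:,::-1].copy();b=r.camera('side')[:,:,::-1].copy();cv2.imwrite('pics/top7.png',a);cv2.imwrite('pics/side7.png',b)
st=r.state();T=st['tcp_pos'];print(T.round(4),st['tool_rot'].round(4))
P=[[T[0]+u,T[1]-.0027+.05,T[2]+.006+h] for u in(-.006,.006) for h in(-.015,.015)]
print(proj('top',P).round(2).tolist())
f=a.astype(float)
for y in range(240,250): print(y,(f[y,292:312,0]-f[y,292:312,2]).astype(int).tolist())
# side: flange/plate x extents vs bar, rows
g=cv2.cvtColor(b,cv2.COLOR_BGR2GRAY)
for y in range(168,206,2): print(y,g[y,280:312].tolist())
print(proj('side',[[T[0],T[1]-.0027+.036,T[2]-.069],[T[0],T[1]-.0027-.036,T[2]-.069]]).round(1).tolist())
E
```

```text
[ 0.5145 -0.1337  0.1436] [4.000e-04 7.110e-01 7.032e-01 1.000e-04]
[[294.86, 245.2], [295.5, 243.81], [295.18, 240.57], [295.82, 239.06]]
240 [15, 1, -6, -6, 4, 21, 32, 31, 28, 26, 24, 24, 24, 18, 15, 17, 19, 18, 16, 16]
241 [1, -6, -6, 4, 25, 59, 87, 88, 85, 84, 79, 76, 64, 37, 16, 16, 19, 19, 17, 17]
242 [-9, -12, -7, 14, 48, 86, 113, 118, 117, 118, 114, 110, 93, 56, 21, 16, 18, 18, 18, 16]
243 [-12, -14, -7, 14, 50, 88, 108, 114, 116, 116, 117, 115, 98, 67, 30, 14, 16, 18, 18, 18]
244 [-12, -12, -7, 7, 32, 56, 70, 76, 82, 89, 96, 98, 88, 66, 35, 15, 14, 16, 18, 18]
245 [-10, -10, -8, -4, 4, 12, 16, 18, 21, 31, 42, 50, 51, 44, 31, 17, 11, 13, 17, 18]
246 [-10, -10, -10, -12, -11, -10, -9, -10, -8, -3, 4, 9, 12, 13, 10, 5, 3, 7, 13, 16]
247 [-13, -13, -12, -14, -16, -16, -16, -16, -16, -14, -12, -10, -9, -8, -9, -9, -7, -1, 7, 13]
248 [-16, -15, -13, -14, -16, -16, -16, -16, -17, -17, -16, -16, -15, -15, -16, -15, -12, -8, 0, 7]
249 [-16, -14, -11, -12, -14, -15, -15, -15, -16, -16, -16, -15, -15, -16, -16, -15, -14, -11, -6, 1]
168 [38, 35, 40, 37, 37, 39, 37, 38, 37, 38, 44, 54, 
[... 2137 characters left out ...]
167, 169, 169, 168]
198 [36, 61, 111, 168, 204, 206, 184, 171, 172, 163, 144, 115, 107, 115, 133, 132, 111, 113, 138, 161, 174, 178, 178, 176, 174, 174, 168, 166, 173, 182, 183, 183]
200 [44, 75, 128, 179, 206, 208, 210, 222, 223, 204, 161, 118, 103, 109, 121, 120, 102, 112, 153, 197, 222, 229, 229, 229, 228, 226, 218, 211, 210, 213, 213, 211]
202 [53, 85, 126, 165, 183, 191, 213, 230, 231, 208, 162, 115, 100, 94, 92, 92, 87, 103, 154, 204, 229, 236, 236, 236, 236, 236, 236, 235, 236, 235, 235, 236]
204 [57, 90, 124, 156, 174, 185, 206, 221, 221, 201, 162, 133, 125, 121, 124, 124, 121, 129, 167, 207, 227, 234, 234, 233, 233, 233, 233, 233, 234, 236, 237, 237]
[[294.6, 198.1], [295.4, 185.7]]
```

Emit:
carry_out --commands '[{"dx":0.0,"dy":0.0,"dz":-0.01,"spin":0.0,"hand":-1.0},{"dx":0.0,"dy":0.0,"dz":-0.02,"spin":0.0,"hand":-1.0},{"dx":0.0,"dy":0.0,"dz":-0.028,"spin":0.0,"hand":-1.0},{"dx":0.0,"dy":0.0,"dz":-0.033,"spin":0.0,"hand":-1.0},{"dx":0.0,"dy":0.0,"dz":-0.033,"spin":0.0,"hand":-1.0}]'

```text
t: 17.3
tcp_pos: [0.5143, -0.1335, 0.1229]
tool_rot: [-0.0, 0.711, 0.703, 0.0]
wrist_force: [2.2, -0.7, -1.2]
opening: 0.128
finger_force: 54.9
```

Emit:
carry_out --commands '[{"dx":0.0,"dy":0.0,"dz":-0.006,"spin":0.0,"hand":-1.0},{"dx":0.0,"dy":0.0,"dz":-0.012,"spin":0.0,"hand":-1.0},{"dx":0.0,"dy":0.0,"dz":-0.018,"spin":0.0,"hand":-1.0},{"dx":0.0,"dy":0.0,"dz":-0.018,"spin":0.0,"hand":-1.0}]'

```text
t: 17.7
tcp_pos: [0.5143, -0.1336, 0.1121]
tool_rot: [-0.0, 0.711, 0.703, -0.0]
wrist_force: [2.0, -1.5, -2.5]
opening: 0.122
finger_force: 54.8
```

No upward force 17 mm past the expected contact height, so the teeth are in. I'll go on down.

Emit:
carry_out --commands '[{"dx":0.0,"dy":0.0,"dz":-0.006,"spin":0.0,"hand":-1.0},{"dx":0.0,"dy":0.0,"dz":-0.012,"spin":0.0,"hand":-1.0},{"dx":0.0,"dy":0.0,"dz":-0.018,"spin":0.0,"hand":-1.0},{"dx":0.0,"dy":0.0,"dz":-0.018,"spin":0.0,"hand":-1.0}]'

```text
t: 18.1
tcp_pos: [0.5143, -0.1336, 0.1013]
tool_rot: [-0.0, 0.711, 0.703, -0.0]
wrist_force: [2.9, 0.4, -2.4]
opening: 0.125
finger_force: 54.8
```

Emit:
carry_out --commands '[{"dx":0.0,"dy":0.0,"dz":-0.005,"spin":0.0,"hand":-1.0},{"dx":0.0,"dy":0.0,"dz":-0.008,"spin":0.0,"hand":-1.0},{"dx":0.0,"dy":0.0,"dz":-0.008,"spin":0.0,"hand":-1.0}]'

```text
t: 18.4
tcp_pos: [0.5144, -0.1334, 0.098]
tool_rot: [0.0, 0.711, 0.703, 0.0]
wrist_force: [-0.6, 2.3, 7.9]
opening: 0.125
finger_force: 56.2
```

Emit:
carry_out --commands '[{"dx":0.0,"dy":0.0,"dz":-0.003,"spin":0.0,"hand":-1.0},{"dx":0.0,"dy":0.0,"dz":-0.005,"spin":0.0,"hand":-1.0},{"dx":0.0,"dy":0.0,"dz":-0.005,"spin":0.0,"hand":-1.0}]'

```text
t: 18.7
tcp_pos: [0.5145, -0.1335, 0.0979]
tool_rot: [0.001, 0.711, 0.704, 0.0]
wrist_force: [-8.3, 4.6, 29.9]
opening: 0.127
finger_force: 59.2
```

```bash
python3 - <<'E'
from h import *
b=r.camera('side')[:,:,::-1].copy();cv2.imwrite('pics/side8.png',b);st=r.state();T=st['tcp_pos'];print(T.round(4),st['wrist_force'],st['torque'])
# near-end handle bottom row in side view: seated handle bottom z=.084, top z=.114; near end y=guide+.05
f=b.astype(float);d=f[:,:,0]-f[:,:,2]
for y in range(160,204): print(y,d[y,286:304].astype(int).tolist())
for z in(.084,.114): print(z,proj('side',[[.5144,-.1363+e,z] for e in(.05,-.05)]).round(1).tolist())
E
```

```text
[ 0.5145 -0.1335  0.0979] [-7.97090599  5.62717709 30.072562  ] [6.91819075e-01 1.29290876e+00 6.10170911e-04]
160 [2, 0, 3, 2, 1, 3, 1, 1, 0, 3, 4, 1, 2, 2, 2, 1, 0, 1]
161 [-1, 1, 1, 2, 3, 2, 0, 4, 3, 3, 0, 1, 1, 3, 1, 1, 2, 2]
162 [-1, 3, 1, 2, 2, 1, 2, 1, 1, 0, 2, 2, 3, 0, 2, 1, 0, 3]
163 [2, 2, 2, 1, 2, 0, 2, -1, 2, 0, 1, 1, 2, 2, -1, 3, 1, 2]
164 [0, 4, 0, 2, 1, 2, 0, 2, 3, 0, 1, 2, 1, 1, 2, 3, 3, 2]
165 [2, 4, 1, 0, 4, 2, 3, 1, 0, 5, 1, 3, 2, 1, 5, 1, 3, 0]
166 [-4, 1, 1, 2, 1, 2, 3, 1, 2, 2, 1, 2, 1, 2, -1, 1, 0, -4]
167 [-3, 0, 0, 2, 1, 0, 2, 3, 2, 1, 2, 2, 0, 3, 2, 2, -5, -24]
168 [-1, -2, 0, 2, 0, 2, 1, 2, 3, 1, 4, 1, 1, 1, -2, -6, -21, -49]
169 [-1, -3, 1, 0, 0, 2, 2, 3, 1, 2, 2, 2, 1, 3, -5, -20, -42, -70]
170 [0, -2, -3, 1, 1, 2, 1, 3, -1, 3, 3, 1, -1, 0, -12, -38, -70, -84]
171 [1, -2, -1, 1, 1, 1, 1, 1, -1, 0, 0, 1, 1, 0, -16, -49, -72, -85]
172 [3, 1, -1, 2, 0, 0, 3, -1, 0, -2, 2, -2, 2, -1, -13, -42, -63, -64]
173 [2, 0, 0, 1, 0, 1, 0, 0, 1, 5, 7, 6, 3, 1, -6, -22, -36, -34]
174 [0, 4, 2, 1, 3, 4, 0, 9, 26, 46, 50, 41, 20, 3, 0, -6, -11, -11]
175 [1, 1, 1, 2, -1, -1
[... 1792 characters left out ...]
16, -10, 9, 37, 39, 9, -13, -22, -21, -21, -21, -21, -21]
198 [-15, -20, -22, -21, -20, -17, -15, -6, 6, 10, -2, -14, -20, -20, -21, -21, -22, -21]
199 [-21, -23, -22, -22, -20, -18, -19, -16, -13, -12, -15, -18, -20, -23, -22, -22, -22, -21]
200 [-22, -23, -22, -22, -21, -20, -21, -21, -20, -19, -19, -20, -22, -22, -23, -23, -23, -21]
201 [-23, -23, -22, -22, -21, -20, -21, -21, -22, -21, -20, -21, -22, -22, -23, -22, -22, -21]
202 [-22, -22, -23, -22, -21, -20, -21, -21, -21, -20, -20, -21, -22, -22, -22, -23, -23, -22]
203 [-23, -22, -23, -21, -20, -20, -21, -21, -21, -20, -21, -20, -20, -22, -22, -22, -22, -23]
0.084 [[294.5, 198.4], [295.6, 181.3]]
0.114 [[294.6, 191.2], [295.7, 174.3]]
```

Emit:
carry_out --commands '[{"dx":0.0,"dy":0.0,"dz":0.004,"spin":0.0,"hand":-1.0},{"dx":0.0,"dy":0.0,"dz":0.007,"spin":0.0,"hand":-1.0},{"dx":0.0,"dy":0.0,"dz":0.007,"spin":0.0,"hand":-0.6},{"dx":0.0,"dy":0.0,"dz":0.007,"spin":0.0,"hand":-0.4},{"dx":0.0,"dy":0.0,"dz":0.007,"spin":0.0,"hand":-0.4}]'

```text
t: 19.25
tcp_pos: [0.5136, -0.1333, 0.0975]
tool_rot: [-0.001, 0.711, 0.703, -0.0]
wrist_force: [-0.4, 0.2, -0.0]
opening: 0.303
finger_force: 0.0
```

Emit:
carry_out --commands '[{"dx":0.0,"dy":0.0,"dz":0.02,"spin":0.0,"hand":-0.4},{"dx":0.0,"dy":0.0,"dz":0.05,"spin":0.0,"hand":-0.4},{"dx":0.0,"dy":0.0,"dz":0.1,"spin":0.0,"hand":-0.4},{"dx":0.0,"dy":0.0,"dz":0.18,"spin":0.0,"hand":-0.4},{"dx":0.0,"dy":0.0,"dz":0.2,"spin":0.0,"hand":-0.4}]'

```text
t: 19.75
tcp_pos: [0.5166, -0.1346, 0.2241]
tool_rot: [0.004, 0.711, 0.703, 0.001]
wrist_force: [0.3, 0.1, 0.9]
opening: 0.297
finger_force: 0.0
```

```bash
python3 - <<'E'
from h import *
b=r.camera('side')[:,:,::-1].copy();cv2.imwrite('pics/side9.png',b);print(r.state()['tcp_pos'])
f=b.astype(float);d=f[:,:,0]-f[:,:,2];g=cv2.cvtColor(b,cv2.COLOR_BGR2GRAY)
for y in range(170,214): print(y,d[y,290:301].astype(int).tolist(),g[y,284:306].tolist())
P=lambda z,y,x=.5144:proj('side',[[x,y,z]]).round(1)[0].tolist()
print('near bottom, far top',P(.084,-.0863),P(.114,-.1863),'flange top near corners',P(.066,-.09,.5284),P(.066,-.09,.5004))
E
```

```text
[ 0.51665098 -0.13464767  0.22409033]
170 [-1, -4, -2, -5, -7, -22, -43, -58, -76, -89, -94] [38, 40, 37, 35, 35, 40, 36, 39, 35, 31, 35, 42, 51, 63, 72, 73, 68, 62, 60, 59, 59, 53]
171 [0, -2, -1, -3, -2, -3, -12, -30, -49, -68, -78] [35, 36, 33, 36, 40, 37, 37, 42, 35, 34, 34, 29, 33, 43, 55, 65, 71, 67, 67, 63, 60, 59]
172 [0, -2, -2, -4, -2, -2, -1, -6, -16, -39, -53] [38, 34, 34, 38, 34, 38, 37, 38, 40, 37, 36, 34, 31, 35, 36, 44, 54, 64, 68, 70, 68, 64]
173 [-2, 0, -2, -1, 3, 7, 9, 8, 0, -8, -24] [34, 35, 35, 34, 35, 32, 38, 36, 40, 35, 34, 39, 37, 37, 31, 33, 37, 47, 59, 68, 72, 71]
174 [-2, 0, -1, 6, 24, 44, 51, 43, 23, 6, -3] [35, 36, 38, 34, 35, 38, 37, 37, 38, 38, 43, 49, 54, 49, 35, 34, 28, 31, 41, 51, 64, 72]
175 [-4, -1, -1, 22, 62, 92, 99, 87, 50, 9, -2] [35, 37, 37, 38, 36, 37, 38, 35, 36, 43, 61, 76, 81, 73, 54, 38, 36, 27, 30, 35, 45, 55]
176 [-3, -4, 4, 45, 92, 119, 127, 112, 70, 19, -3] [38, 34, 35, 36, 35, 40, 38, 37, 36, 51, 79, 98, 102, 89, 64, 43, 39, 32, 32, 32, 34, 40]
177 [0, -3, 9, 55, 106, 129, 133, 118, 74, 22, -2] [34, 37, 36, 34, 34, 33, 37, 33, 37, 58
[... 5370 characters left out ...]
, 134, 134, 135, 134, 136, 139, 138, 138, 138, 140, 141, 141]
211 [-127, -128, -125, -125, -126, -126, -126, -125, -123, -117, -113] [143, 141, 141, 141, 139, 136, 132, 132, 133, 136, 133, 133, 133, 133, 132, 131, 127, 126, 128, 134, 139, 142]
212 [-124, -128, -127, -125, -128, -126, -125, -119, -110, -98, -87] [144, 141, 141, 141, 139, 137, 135, 133, 133, 135, 133, 134, 131, 125, 116, 107, 100, 96, 103, 115, 128, 137]
213 [-125, -126, -126, -127, -126, -127, -119, -107, -85, -60, -44] [144, 142, 141, 142, 138, 136, 135, 134, 134, 134, 133, 132, 127, 113, 90, 70, 58, 58, 64, 86, 111, 130]
near bottom, far top [294.5, 198.4] [295.7, 174.3] flange top near corners [290.3, 201.8] [298.6, 202.1]
```

Emit:
carry_out --commands '[{"dx":0.0,"dy":-0.0045,"dz":0.0,"spin":0.0,"hand":-1.0},{"dx":0.0,"dy":-0.0045,"dz":-0.05,"spin":0.0,"hand":-1.0},{"dx":0.0,"dy":-0.0045,"dz":-0.1,"spin":0.0,"hand":-1.0},{"dx":0.0,"dy":-0.0045,"dz":-0.14,"spin":0.0,"hand":-1.0},{"dx":0.0,"dy":-0.0045,"dz":-0.155,"spin":0.0,"hand":-1.0}]'

```text
t: 20.3
tcp_pos: [0.5112, -0.1349, 0.1208]
tool_rot: [-0.004, 0.711, 0.703, -0.001]
wrist_force: [0.3, 1.0, 0.3]
opening: -0.001
finger_force: 0.0
```

Emit:
carry_out --commands '[{"dx":0.0,"dy":0.0,"dz":-0.003,"spin":0.0,"hand":-1.0},{"dx":0.0,"dy":0.0,"dz":-0.005,"spin":0.0,"hand":-1.0},{"dx":0.0,"dy":0.0,"dz":-0.005,"spin":0.0,"hand":-1.0}]'

```text
t: 20.6
tcp_pos: [0.5148, -0.1365, 0.123]
tool_rot: [0.001, 0.711, 0.703, 0.0]
wrist_force: [-0.5, 0.6, 0.3]
opening: 0.0
finger_force: 0.0
```

Emit:
carry_out --commands '[{"dx":0.0,"dy":0.0,"dz":-0.004,"spin":0.0,"hand":-1.0},{"dx":0.0,"dy":0.0,"dz":-0.008,"spin":0.0,"hand":-1.0},{"dx":0.0,"dy":0.0,"dz":-0.008,"spin":0.0,"hand":-1.0}]'

```text
t: 20.9
tcp_pos: [0.5142, -0.1362, 0.1175]
tool_rot: [0.0, 0.711, 0.703, 0.0]
wrist_force: [-0.7, -0.2, 0.3]
opening: -0.001
finger_force: 0.0
```

Emit:
carry_out --commands '[{"dx":0.0,"dy":0.0,"dz":-0.003,"spin":0.0,"hand":-1.0},{"dx":0.0,"dy":0.0,"dz":-0.003,"spin":0.0,"hand":-1.0}]'

```text
t: 21.1
tcp_pos: [0.5141, -0.1361, 0.1155]
tool_rot: [-0.0, 0.711, 0.703, -0.0]
wrist_force: [-0.3, 0.9, 0.7]
opening: -0.003
finger_force: 0.0
```

Emit:
carry_out --commands '[{"dx":0.0,"dy":0.0,"dz":-0.003,"spin":0.0,"hand":-1.0},{"dx":0.0,"dy":0.0,"dz":-0.003,"spin":0.0,"hand":-1.0}]'

```text
t: 21.3
tcp_pos: [0.5145, -0.1363, 0.1141]
tool_rot: [0.0, 0.711, 0.703, 0.0]
wrist_force: [0.8, 0.9, 2.8]
opening: 0.005
finger_force: 1.3
```

The closed fingertips touch the handle top at z = 0.114 m, exactly the seated height. One light press, then I'll withdraw and check the final state.

Emit:
carry_out --commands '[{"dx":0.0,"dy":0.0,"dz":-0.002,"spin":0.0,"hand":-1.0},{"dx":0.0,"dy":0.0,"dz":-0.002,"spin":0.0,"hand":-1.0}]'

```text
t: 21.5
tcp_pos: [0.5147, -0.1363, 0.1141]
tool_rot: [0.001, 0.711, 0.703, 0.0]
wrist_force: [-3.4, 1.4, 10.5]
opening: -0.003
finger_force: 5.6
```

Emit:
carry_out --commands '[{"dx":0.0,"dy":0.0,"dz":0.05,"spin":0.0,"hand":-1.0},{"dx":0.0,"dy":0.0,"dz":0.12,"spin":0.0,"hand":-1.0},{"dx":0.0,"dy":0.0,"dz":0.2,"spin":0.0,"hand":-1.0},{"dx":-0.04,"dy":0.06,"dz":0.22,"spin":0.0,"hand":-1.0},{"dx":-0.08,"dy":0.12,"dz":0.22,"spin":0.0,"hand":-1.0}]'

```text
t: 22.0
tcp_pos: [0.4675, -0.0647, 0.2473]
tool_rot: [0.003, 0.711, 0.703, 0.001]
wrist_force: [-0.3, 1.1, -0.3]
opening: -0.001
finger_force: 0.0
```

Emit:
carry_out --commands '[{"dx":-0.04,"dy":0.08,"dz":0.0,"spin":0.0,"hand":-1.0},{"dx":-0.08,"dy":0.16,"dz":0.0,"spin":0.0,"hand":-1.0},{"dx":-0.12,"dy":0.23,"dz":0.0,"spin":0.0,"hand":-1.0},{"dx":-0.16,"dy":0.3,"dz":0.0,"spin":0.0,"hand":-1.0},{"dx":-0.2,"dy":0.37,"dz":0.0,"spin":0.0,"hand":-1.0}]'

```text
t: 22.5
tcp_pos: [0.3461, 0.157, 0.2446]
tool_rot: [0.0, 0.711, 0.703, 0.0]
wrist_force: [0.1, 0.4, -0.7]
opening: 0.003
finger_force: 0.0
```

```bash
python3 - <<'E'
from h import *
a=r.camera('top')[:,:,::-1].copy();cv2.imwrite('pics/topF.png',a)
k=mask(a,(100,110,50),(125,255,255),(285,225,345,275));c=big(k);print('blue comb',rect(ray('top',c,.099)))
for n,lo,hi,b,z in(('amber',(5,120,90),(25,255,255),(238,222,300,292),.065),('tin',(0,110,60),(35,255,255),(355,230,460,325),.046),('orange',(5,130,80),(25,255,255),(140,220,205,265),.097)):
    print(n,rect(ray('top',big(mask(a,lo,hi,b)),z)))
d=cv2.absdiff(a,load('pics/top0.png')).max(2);d=cv2.medianBlur((d>45).astype(np.uint8),3);n,l,s,cc=cv2.connectedComponentsWithStats(d);print(s[1:].tolist())
E
```

```text
blue comb (array([ 515.6, -137.5]), array([98.6, 11.1]), 89.3)
amber (array([491.5, -13.2]), array([114.9, 123.1]), 89.7)
tin (array([ 452.8, -402.6]), array([126. , 215.7]), 45.9)
orange (array([510.6, 256.6]), array([ 26.9, 102. ]), 23.3)
[[292, 232, 42, 26, 358], [306, 238, 3, 3, 7], [105, 241, 43, 21, 444], [74, 261, 111, 159, 7703], [302, 261, 4, 14, 37], [385, 263, 36, 33, 248], [177, 274, 5, 7, 25], [183, 282, 1, 2, 2], [81, 310, 2, 1, 2], [79, 313, 3, 10, 24], [159, 316, 2, 2, 4], [158, 325, 2, 6, 12], [78, 329, 2, 2, 4], [76, 336, 3, 11, 21], [0, 339, 5, 8, 27], [0, 350, 40, 32, 782], [72, 351, 5, 28, 55], [67, 381, 6, 34, 71], [224, 388, 21, 17, 165], [191, 406, 6, 9, 32], [66, 417, 2, 3, 6], [153, 419, 2, 1, 2]]
```

Comb is home, marker is in the tin, and the cover, tin and orange comb haven't moved. I'll hand it in.

```bash
python3 -c "
from rig import r
print(r.hand_in())"
```

```text
the job is handed in; nothing more can be done
None
```

I handed the job in at about 22.5 s of the 64 s allowed: the marker lies in the red tin and the blue 4-tooth comb sits fully home in the uncovered tray, with the cover, tin and orange comb unmoved in the final top view; no verdict was shown.

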